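# Register a specimen plate in the corner of a microscope stage plate

### The job

Take the nudger out of its stand and, keeping your fingers off the specimen plate, use it to slide the plate across the dark stage plate: first until its long edge lies flush on the far stop, then along that stop until its short edge meets the side stop. Feel for each stop and press the plate lightly but definitely home, a few newtons and never as much as 10 N because it is brittle, with the nudger held upright and not forced over in your grip. Leave the plate square in the corner touching both stops, put the nudger back upright in its stand, and leave the other things where they are.

Things in the scene. Friction and masses are not known exactly. Their poses are not given: they have to be found in the camera images.
- stage: Dark steel stage plate fixed on the bench, 12 mm thick, upper face 12 mm above the origin; it spans x -85 to +105 mm and y -100 to +115 mm about its origin (on its underside), z up. Two low aluminium stop bars on it form an inside square corner near stage (+65, +70) mm, true in direction but not exact in place, see the stops. Yaw within 0.6 rad.
- far_stop: Far stop: aluminium bar 12 mm thick, 170 mm long, 12 mm high on the stage's upper face, before a low dark strip with two setting screws. The origin marks the nominal place of the bar's inner face (looking to stage -x), at stage (65, -5, 12) mm, but an earlier user has set the bar up to 10 mm nearer or farther in x: find it by feel or sight. It is locked and does not give. Axes as the stage's.
- side_stop: Side stop: like bar, 120 mm long, inner face looking to stage -y. The origin marks the nominal place of that face, at stage (-6, 70, 12) mm, but the bar has been set up to 14 mm nearer or farther in y: find it by feel or sight. It is locked and does not give. Axes as the stage's.
- plate: White ceramic specimen plate with dark flakes, loose on the stage: 60 (its x) x 80 (its y) x 8 mm thick, about 100 g; origin at its underside's centre. Starts at stage x -20 to 0, y -28 to -3 mm, twisted up to 0.25 rad. Its +x edge goes on the far stop, +y edge on the side stop. Friction about 0.6 on everything, so a skewed plate jams on one corner if pushed mid-edge: nudge the lagging end. Brittle.
- nudger: Hand tool standing foot down in the stand: white round foot 14 mm in diameter, 14 mm high, steel shaft 8 mm in diameter, black square handle 16 x 16 mm from 28 to 100 mm above the origin; 60 g; grip it firmly or it turns in the grip. Origin at the centre of the foot's underside, z up along the tool; the handle's faces are normal to its x and y. The foot is what touches the plate's edge.
- stand: Grey plastic block 70 x 70 x 28 mm fixed on the bench, origin at the centre of its underside. In its middle is a 25 x 25 mm square well, 22 mm deep (floor 6 mm above the origin), open upwards, in which the nudger stands loosely. It may be on the left or the right of the stage plate.
- dish: Clear round open dish, 90 mm in diameter, 15 mm high, with dark shells in it; a bystander, on the other side of the stage plate from the stand. Origin at the centre of its underside.
- tweezers: Steel tweezers about 120 mm long lying beyond the stage plate, 5 mm high; a bystander.
- jar: White-capped amber glass jar 48 mm in diameter, 60 mm high, beyond the stage plate on the left; a bystander. Origin at the centre of its underside.
- jar2: A second such jar near the first; a bystander.
Things that resemble listed ones, but are neither listed nor needed, are in the scene too. What is shaped like the nudger but blue or red is not meant.

How it is judged:
By the outcome, as a careful person would: the job done as asked, in the order asked, and still so for the second after the job is handed in, with the robot touching nothing.
It also fails if it takes over 72 s, if anything falls off the work surface, if the arm or the gripper's body presses on something with over 40 N, if the wrist force passes 120 N, or if a joint passes its speed limit or range.

### The arm

A 7-joint arm with a two-finger parallel gripper is mounted at the origin on the work surface. World frame = base frame: x ahead of the robot, y to its left, z up, the work surface at z = 0. Lengths are in m, angles in rad, forces in N, time in s.
With the tool pointing down it reaches from about 0.35 to 0.9 m from the base axis. Payload 8.1 kg.
Tool frame: the origin (TCP) lies on the centre line of the jaws, within the pads' length; the fingertips stand 22 mm ahead of it and the grasp point (between the pads) lies 3 mm ahead of it (arm.finger_overhang is the distance from the TCP to the fingertips, in m); z points along the fingers, y is the direction in which the jaws open and shut (so a half turn about z gives the same grasp; the last joint's range is limited). The gripper opens to 92 mm and grips with 3 to 60 N. Pads are 19 mm wide; open, the fingers measure 130 mm over their backs; the gripper's body (75 mm by 190 mm) begins 47 mm behind the grasp point.
Start: joints at [-1.271, 0.434, 0.025, 1.573, -0.012, 1.134, -0.075], TCP at [0.245, 0.575, 0.249] pointing down, gripper open.
Joint ranges: [-2.62, 2.62], [-0.44, 2.09], [-1.27, 1.32], [0.08, 2.57], [-1.32, 4.46], [0.12, 2], [-2.74, 2.74]. Speed limits (rad/s): [2.22, 2.22, 3.01, 3.01, 3.14, 3.14, 3.14].

### API

Orientations are given as a rotation vector (axis times angle).
In Python, from cell import arm gives the robot as it stands. The module is installed in compiled form; this text tells all that it offers.
- The arm moves only by the tool step_arm, never from a script. Its argument "plan" is a list of rows, each an object of numbers: "wx", "wy", "wz": the turn, a rotation vector about the tool's x, y, z in units of 6 degrees (1.0 is 6 degrees); "tx", "ty", "tz": the shift along the tool's x, y, z in cm; "hand": the opening, from 0 (shut) to 1 (fully open). A call has exactly 10 rows; each row shifts and turns the commanded pose from where the row before left it, along the tool's axes as they then stand; what a row does not reach is not made up. A row lasts 1/12 s, in which the tool goes at most 41.7 mm and 7.16 degrees, less where a joint would pass 70% of its speed; a pose out of reach is approached as far as the arm can. A call is refused whole if a number of a shift passes 4.17 or a number of a turn 1, either way. A call with a gripper value outside its range is refused whole. The fingers move at their own pace and stop on an object; "force" is the grip in N (left out, the last holds). Time passes only in rows, so rows that do not move let the fingers close, or fill a call up. It gives the time, the measured TCP pose, the force and the opening at its end, in the units of the state.
- arm.observe(): the state, without advancing time (a new reading comes with each control period).
- arm.get_image(name): name is "scene" or "top" or "wrist"; returns (picture, depth): 400x640x3 uint8, red, green, blue; 400x640 float32, m along the optical axis (not along the pixel's ray), 0 where there is no reading.
- arm.calibration(name): a dict with "mtx" (3x3 intrinsics, pixels), "R" (3x3) and "t" (3): a world point X has camera coordinates R X + t. Camera axes: x right, y down, z forward; pixel columns grow to the right and rows downward; lengths in m; the calibration is good to about 2 mm. A picture is of the moment at which its call begins: read the wrist's pose just before it. calibration takes no time and is no camera call; for the wrist camera it gives the pose at the moment of the call.
- arm.sign_off(): hands the job in, once; it reports no verdict.
The state is a dict: "clock": time; "joints": joint angles; "dq": joint speeds; "joint_efforts": joint torques, N m; "position": TCP position; "ee_rot": TCP orientation; "force": force on the tool from outside, world axes, zero at the start; "ft_torque": the same for the moment, N m; "width": opening from 0.0 (shut) to 1.0 (fully open).
Only numpy, scipy, OpenCV 4.12 (cv2) and the standard library are available. Lean on these libraries where they do the work, as an engineer would, in place of code of your own. Each camera call takes 0.05 s, during which the arm holds its last target.

## Working session

There is one attempt and no reset: what is moved stays moved. The work goes in short steps, Python scripts to look and compute and a tool call to move; the robot and the scene stay as the last step left them, time stands still between calls to the robot, and variables do not carry over. Pictures are saved under pics/ and viewed, and the job is handed in when it is done.

Besides the shell and the picture viewer there is one more tool, called after ">>>" as name([rows], argument=value, ...), one row to a line, values as JSON. step_arm: Moves the arm, as the interface text tells. Its arguments: {"type":"object","properties":{"plan":{"type":"array"},"force":{"type":"number"}},"required":["plan"]}

```bash
mkdir -p pics
python3 - <<'E'
from cell import arm
import cv2,numpy as np
print(arm.observe())
for n in ["scene","top","wrist"]:
    im,d=arm.get_image(n); cv2.imwrite(f"pics/{n}0.png",im[:,:,::-1]); np.save(f"{n}0.npy",d)
    np.save(f"{n}0im.npy",im)
    c=arm.calibration(n); print(n,c); np.savez(f"{n}0cal.npz",**c)
E
```

```text
{'clock': 0.0, 'joints': array([-1.2705994 ,  0.43519121,  0.02497524,  1.57409124, -0.0116135 ,
        1.1339832 , -0.07510029]), 'dq': array([-0.00029758, -0.00021531, -0.0002692 , -0.00140441,  0.00030424,
       -0.00065829,  0.00064706]), 'joint_efforts': array([ 1.04026178e-04, -6.67840362e+01,  9.84897874e-01, -3.14462793e+01,
       -6.05093781e-02,  4.25470644e-02,  1.74946308e-04]), 'position': array([0.24485818, 0.57452837, 0.24796696]), 'ee_rot': array([-6.28526921e-01, -3.07789258e+00,  2.38311817e-03]), 'force': array([-0.13236607,  1.1745542 , -0.55047317]), 'ft_torque': array([-0.03945662,  0.01692533,  0.0041515 ]), 'width': 0.997905952835828}
scene {'mtx': array([[478.59599054,   0.        , 318.4723697 ],
       [  0.        , 478.59599054, 199.03003998],
       [  0.        ,   0.        ,   1.        ]]), 'R': array([[-0.69416164,  0.7195977 , -0.01785413],
       [ 0.41271796,  0.37756279, -0.82892112],
       [-0.58974868, -0.58277396, -0.5590805 ]]), 't': array([ 0.3938205 , -0.20070728,  1.37776776])}
top {'mtx': array([[426.54615769,   0.        , 314.86869095],
       [  0.        , 426.54615769, 203.53066886],
       [  0.        ,   0.        ,   1.        ]]), 'R': array([[ 0.01759694, -0.99978489,  0.01097859],
       [-0.98341135, -0.01928929, -0.18036084],
       [ 0.18053381, -0.00762267, -0.98353924]]), 't': array([0.01009306, 0.57179275, 0.87003001])}
wrist {'mtx': array([[301.88730463,   0.        , 317.73509002],
       [  0.        , 301.88730463, 196.51020112],
       [  0.        ,   0.        ,   1.        ]]), 'R': array([[ 0.39221427,  0.91987305, -0.0012439 ],
       [ 0.87552567, -0.37289   ,  0.30725859],
       [ 0.28217506, -0.12160027, -0.95162525]]), 't': array([-0.62459892, -0.03798629,  0.39219798])}
```

View pics/scene0.png

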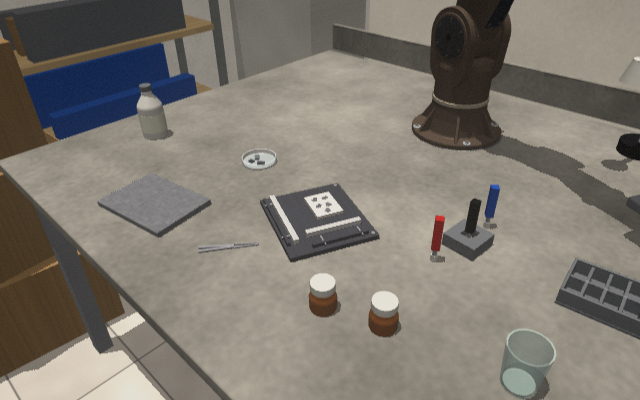

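View pics/top0.png

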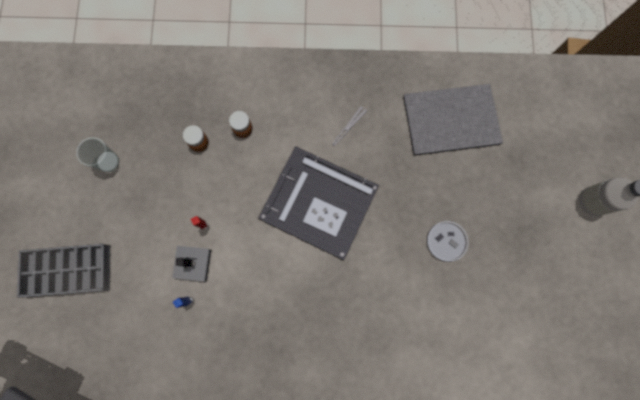

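View pics/wrist0.png

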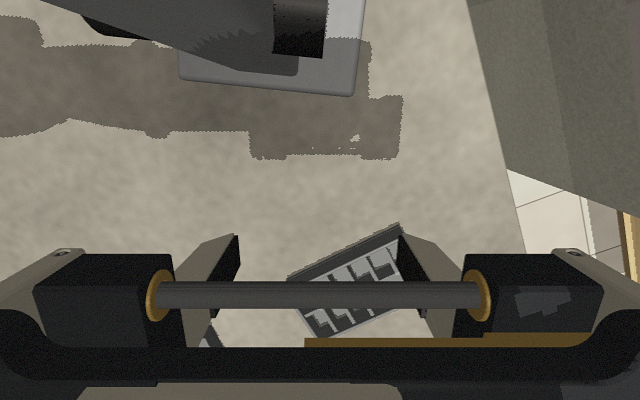

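The overview shows the stage at about (320,203) in the top view. The far stop runs (305,160)-(372,190), the side stop is at (292,197), and the plate is at (325,216). The stand with the black nudger is at (190,264), with the red tool at (198,222) and the blue one at (182,302).

```bash
cat > h.py <<'E'
import numpy as np,cv2
def ray(c,px,z):
    px=np.atleast_2d(np.array(px,float)); K,R,t=c["mtx"],c["R"],c["t"]
    d=np.c_[px,np.ones(len(px))]@np.linalg.inv(K).T@R   # R^T d
    o=-R.T@t
    return o+d*((z-o[2])/d[:,2])[:,None]
def proj(c,X):
    X=np.atleast_2d(X)@c["R"].T+c["t"]; p=X@c["mtx"].T; return p[:,:2]/p[:,2:]
E
python3 - <<'E'
from h import *
im=np.load("top0im.npy");c=dict(np.load("top0cal.npz"))
g=im.max(2).astype(int)
def rects(m,z,nm):
    for k in cv2.findContours(m.astype(np.uint8),cv2.RETR_EXTERNAL,cv2.CHAIN_APPROX_NONE)[0]:
        if cv2.contourArea(k)>60:
            b=cv2.boxPoints(cv2.minAreaRect(k)); w=ray(c,b,z)
            print(nm,cv2.contourArea(k),b.mean(0),"ctr",w.mean(0).round(4),"sides",np.linalg.norm(w[1]-w[0]),np.linalg.norm(w[2]-w[1]),"ang",[round(float(np.arctan2(*(w[i+1]-w[i])[[1,0]])),3) for i in (0,1)])
st=im.copy(); 
R=np.zeros(g.shape,bool);R[140:265,255:385]=1
rects((g>140)&R,0.022,"white")
rects((g<80)&R,0.012,"stage")
S=np.zeros(g.shape,bool);S[240:290,165:220]=1
rects((g<115)&S,0.028,"stand")
crop=cv2.resize(im[130:310,160:390,::-1],None,fx=3.4,fy=3.3,interpolation=cv2.INTER_CUBIC);cv2.imwrite("pics/crop0.png",crop)
E
```

```text
white 650.0 [285.11768 249.20847] ctr [0.4744 0.084  0.022 ] sides 0.056584255118973734 0.11945901474571591 ang [-0.408, -1.997]
white 903.0 [324.60272 216.27396] ctr [ 0.5488 -0.0016  0.022 ] sides 0.060044424029461564 0.08057880903859013 ang [-0.401, -1.985]
white 222.5 [292.97314 195.7286 ] ctr [0.5944 0.0696 0.022 ] sides 0.11878454037982376 0.012211836231390293 ang [-0.441, -2.038]
white 310.0 [337.31793 175.32271] ctr [ 0.6431 -0.0287  0.022 ] sides 0.012329779029447804 0.1703296613238187 ang [-0.403, -2.003]
stage 74.5 [348.44827 230.3793 ] ctr [ 0.5194 -0.0556  0.012 ] sides 0.03101693367058144 0.03147727082521585 ang [-0.371, -1.937]
stage 157.0 [339.89786 169.719  ] ctr [ 0.6588 -0.0353  0.012 ] sides 0.011615462890896681 0.11610493609569253 ang [-0.406, -2.002]
stage 3634.5 [318.5 203.5] ctr [0.5808 0.0123 0.012 ] sides 0.18698966681847137 0.2148607246108981 ang [-0.422, -2.029]
stand 306.0 [185.5 263.5] ctr [0.4391 0.2971 0.028 ] sides 0.049636884454992515 0.044935142406355856 ang [-1.552, -3.074]
stand 182.0 [199.68155 271.28537] ctr [0.4233 0.2653 0.028 ] sides 0.09643233902066572 0.051039877706146396 ang [-0.83, -2.395]
```

View pics/crop0.png

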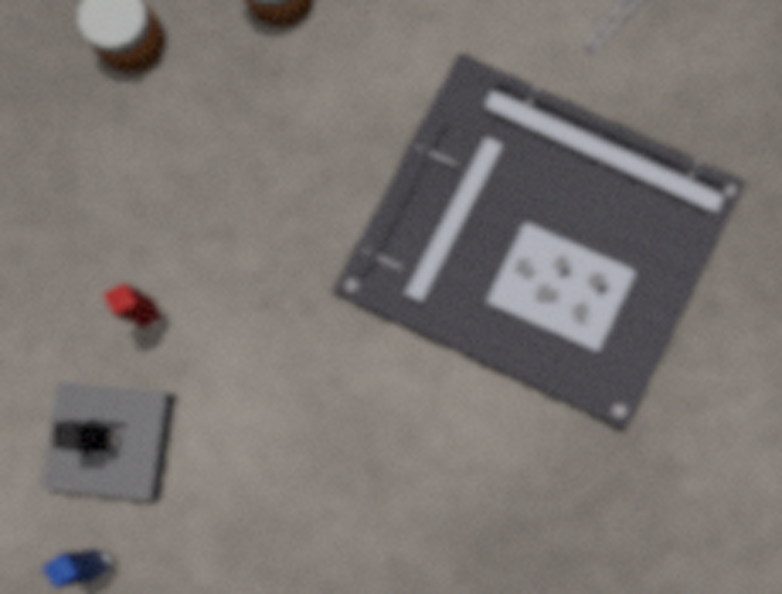

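```bash
cat >> h.py <<'E'
from scipy.spatial.transform import Rotation as Ro
def toolpose(o): return Ro.from_rotvec(o["ee_rot"]).as_matrix(),np.array(o["position"])
E
python3 - <<'E'
from h import *
from cell import arm
c=dict(np.load("top0cal.npz"))
q=np.array([(62,384),(172,396),(157,500),(45,490)])/[3.4,3.3]+[160,130]-0.35
w=ray(c,q,0.028);print("stand",w.round(4),w.mean(0))
hq=np.array([(92,438),(62,435)])/[3.4,3.3]+[160,130]
print("handle base~",ray(c,hq[:1],0.034),"top",ray(c,hq[1:],0.106))
for n,p in (("red base",(148,335)),("red top",(122,298)),("blue top",(63,570)),("blue base",(105,560))):
    print(n,ray(c,np.array(p)/[3.4,3.3]+[160,130],0.1 if "top" in n else 0.0))
o=[arm.observe() for _ in range(5)]
R,p=toolpose(o[0]);print(R.round(3),[x["force"].round(2) for x in o])
cw=dict(np.load("wrist0cal.npz"));cen=-cw["R"].T@cw["t"];print("cam in tool",R.T@(cen-p),"axes",(cw["R"]@R).round(3))
E
```

```text
stand [[0.4763 0.3163 0.028 ]
 [0.4697 0.2457 0.028 ]
 [0.4024 0.251  0.028 ]
 [0.4075 0.3218 0.028 ]] [0.4389782  0.28367896 0.028     ]
handle base~ [[0.4405025  0.29211733 0.034     ]] top [[0.43920778 0.28903791 0.106     ]]
red base [[0.51207162 0.26985558 0.        ]]
red top [[0.52341425 0.26152232 0.1       ]]
blue top [[0.36017001 0.28433585 0.1       ]]
blue base [[0.36185952 0.28777019 0.        ]]
[[-0.92   0.392 -0.   ]
 [ 0.392  0.92  -0.001]
 [-0.    -0.001 -1.   ]] [array([-0.37, -0.58,  0.16]), array([-0.37, -0.58,  0.16]), array([-0.37, -0.58,  0.16]), array([-0.37, -0.58,  0.16]), array([-0.37, -0.58,  0.16])]
cam in tool [ 0.08422398  0.00028478 -0.13599042] axes [[-0.     1.     0.   ]
 [-0.952 -0.    -0.307]
 [-0.307 -0.     0.952]]
```

>>> step_arm([
  {"wz": -1},
  {"wz": -1},
  {"wz": -1},
  {"tx": -2.2, "ty": -2.7},
  {"tx": -2.2, "ty": -2.7},
  {"tx": -2.2, "ty": -2.7},
  {"tx": -2.2, "ty": -2.7},
  {"tx": -2.2, "ty": -2.7},
  {"tx": -2.2, "ty": -2.7},
  {"tx": -2.2, "ty": -2.7},
], force=60)

```text
invalid input at $.plan[0]: expected keys wx, wy, wz, tx, ty, tz, hand
```

>>> step_arm([
  {"tx": -2.1, "ty": -2.7},
  {"tx": -2.1, "ty": -2.7},
  {"tx": -2.1, "ty": -2.7},
  {},
  {},
  {},
  {},
  {},
  {},
  {},
])

```text
invalid input at $.plan[0]: expected keys wx, wy, wz, tx, ty, tz, hand
```

Run:
```python
from h import *
from cell import arm
o=arm.observe();R,p=toolpose(o);c=arm.calibration("wrist")
im,d=arm.get_image("wrist");cv2.imwrite("pics/w1.png",im[:,:,::-1]);np.save("w1.npy",im);np.savez("w1c.npz",**c)
print(o["clock"],p,R.round(3),o["force"])
```

```text
0.15 [0.24488838 0.57464347 0.2481403 ] [[-0.92   0.392 -0.   ]
 [ 0.392  0.92  -0.001]
 [-0.    -0.001 -1.   ]] [-0.37352797 -0.57632798  0.16331778]
```

View pics/w1.png

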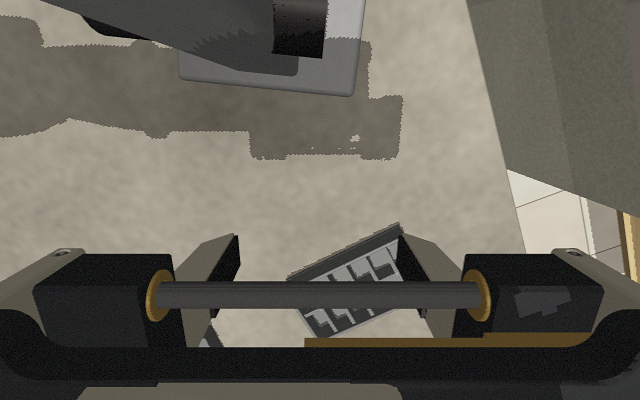

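>>> step_arm([
  {"wx": 0, "wy": 0, "wz": -1, "tx": 0, "ty": 0, "tz": 0, "hand": 1},
  {"wx": 0, "wy": 0, "wz": -1, "tx": 0, "ty": 0, "tz": 0, "hand": 1},
  {"wx": 0, "wy": 0, "wz": -1, "tx": 0, "ty": 0, "tz": 0, "hand": 1},
  {"wx": 0, "wy": 0, "wz": 0, "tx": -2.2, "ty": -2.7, "tz": 0, "hand": 1},
  {"wx": 0, "wy": 0, "wz": 0, "tx": -2.2, "ty": -2.7, "tz": 0, "hand": 1},
  {"wx": 0, "wy": 0, "wz": 0, "tx": -2.2, "ty": -2.7, "tz": 0, "hand": 1},
  {"wx": 0, "wy": 0, "wz": 0, "tx": -2.2, "ty": -2.7, "tz": 0, "hand": 1},
  {"wx": 0, "wy": 0, "wz": 0, "tx": -2.2, "ty": -2.7, "tz": 0, "hand": 1},
  {"wx": 0, "wy": 0, "wz": 0, "tx": -2.2, "ty": -2.7, "tz": 0, "hand": 1},
  {"wx": 0, "wy": 0, "wz": 0, "tx": -2.2, "ty": -2.7, "tz": 0, "hand": 1},
], force=60)

```text
clock: 1.03
position: [0.3823, 0.3715, 0.2487]
ee_rot: [0.139, 3.138, 0.0]
force: [0.1, 0.2, -0.2]
width: 0.999
```

>>> step_arm([
  {"wx": 0, "wy": 0, "wz": 0, "tx": -2.1, "ty": -2.7, "tz": 0, "hand": 1},
  {"wx": 0, "wy": 0, "wz": 0, "tx": -2.1, "ty": -2.7, "tz": 0, "hand": 1},
  {"wx": 0, "wy": 0, "wz": 0, "tx": -2.1, "ty": -2.7, "tz": 0, "hand": 1},
  {"wx": 0, "wy": 0, "wz": 0, "tx": 0, "ty": 0, "tz": 0, "hand": 1},
  {"wx": 0, "wy": 0, "wz": 0, "tx": 0, "ty": 0, "tz": 0, "hand": 1},
  {"wx": 0, "wy": 0, "wz": 0, "tx": 0, "ty": 0, "tz": 0, "hand": 1},
  {"wx": 0, "wy": 0, "wz": 0, "tx": 0, "ty": 0, "tz": 0, "hand": 1},
  {"wx": 0, "wy": 0, "wz": 0, "tx": 0, "ty": 0, "tz": 0, "hand": 1},
  {"wx": 0, "wy": 0, "wz": 0, "tx": 0, "ty": 0, "tz": 0, "hand": 1},
  {"wx": 0, "wy": 0, "wz": 0, "tx": 0, "ty": 0, "tz": 0, "hand": 1},
])

```text
clock: 1.87
position: [0.4368, 0.2875, 0.2487]
ee_rot: [-0.137, -3.138, -0.0]
force: [0.1, -0.2, -1.0]
width: 1.0
```

Run:
```python
from h import *
from cell import arm
o=arm.observe();R,p=toolpose(o);c=arm.calibration("wrist")
im,d=arm.get_image("wrist");cv2.imwrite("pics/w2.png",im[:,:,::-1]);np.save("w2.npy",im);np.savez("w2c.npz",**c)
print(o["clock"],p,R.round(3),o["force"])
```

```text
1.8667 [0.43679571 0.28750302 0.24868509] [[-0.996  0.087 -0.   ]
 [ 0.087  0.996  0.   ]
 [ 0.     0.    -1.   ]] [ 0.10379633 -0.19586179 -1.01970617]
```

View pics/w2.png

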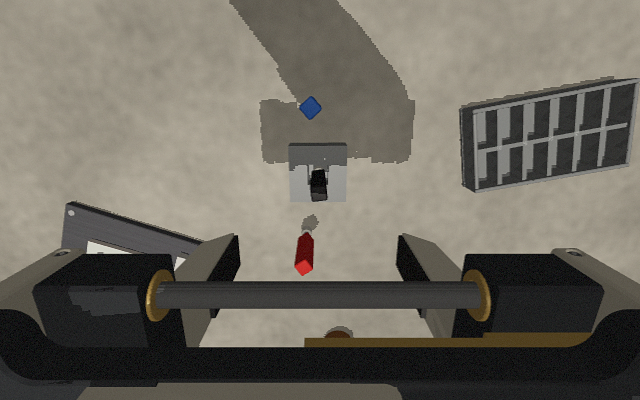

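The wrist view shows the stand at about (318,172) with the black nudger on it. Red is at (304,266) and blue at (311,108). I'll zoom in on the nudger.

Run:
```python
from h import *
im=np.load("w2.npy")
cr=im[135:210,280:360,::-1].astype(float);cr=np.clip(255*(cr/255)**.6,0,255).astype(np.uint8)
cv2.imwrite("pics/w2c.png",cv2.resize(cr,None,fx=8,fy=8,interpolation=cv2.INTER_NEAREST))
```

```text
(no output)
```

View pics/w2c.png

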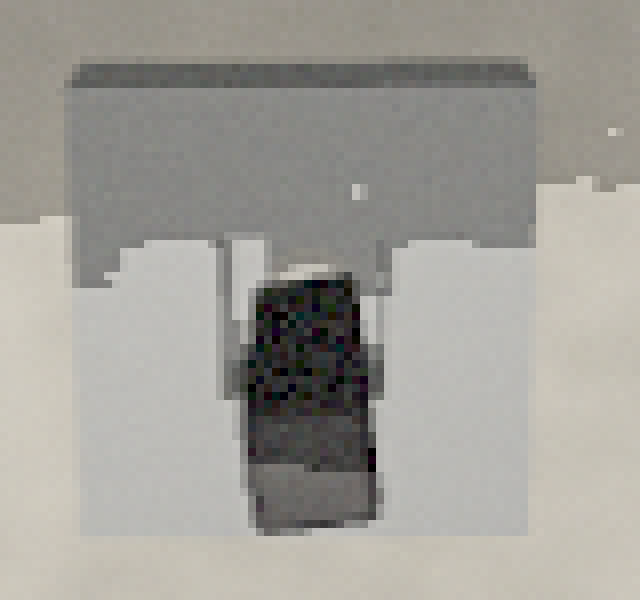

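Run:
```python
from h import *
c=dict(np.load("w2c.npz"));f=lambda q:np.array(q)/8+[280,135]-.5
w=ray(c,f([(248,415),(368,415),(376,519),(256,531)]),0.106);print("top",w.round(4),w.mean(0).round(4))
w=ray(c,f([(256,531),(376,519)]),0.106);print(w.round(4))
w=ray(c,f([(254,285),(356,280)]),0.034);print("bottom back edge",w.round(4))
w=ray(c,f([(270,265),(350,265)]),0.020);print("foot back",w.round(4))
w=ray(c,f([(80,535),(528,535),(535,86),(72,86)]),0.028);print("stand",w.round(4),w.mean(0).round(4))
w=ray(c,f([(220,238),(388,238)]),0.028);print("well back?",w.round(4))
```

```text
top [[0.4318 0.2814 0.106 ]
 [0.4331 0.2958 0.106 ]
 [0.4463 0.2957 0.106 ]
 [0.4465 0.281  0.106 ]] [0.4394 0.2885 0.106 ]
[[0.4465 0.281  0.106 ]
 [0.4463 0.2957 0.106 ]]
bottom back edge [[0.4323 0.2806 0.034 ]
 [0.4329 0.2958 0.034 ]]
foot back [[0.4325 0.2828 0.02  ]
 [0.4336 0.2951 0.02  ]]
stand [[0.4709 0.2496 0.028 ]
 [0.4771 0.3192 0.028 ]
 [0.4075 0.3244 0.028 ]
 [0.4015 0.2565 0.028 ]] [0.4392 0.2874 0.028 ]
well back? [[0.426  0.276  0.028 ]
 [0.4282 0.3011 0.028 ]]
```

>>> step_arm([
  {"wx": 0, "wy": 0, "wz": -0.7, "tx": 0, "ty": 0, "tz": 0, "hand": 1},
  {"wx": 0, "wy": 0, "wz": 0, "tx": -0.27, "ty": 0.1, "tz": 3, "hand": 1},
  {"wx": 0, "wy": 0, "wz": 0, "tx": 0, "ty": 0, "tz": 3, "hand": 1},
  {"wx": 0, "wy": 0, "wz": 0, "tx": 0, "ty": 0, "tz": 3, "hand": 1},
  {"wx": 0, "wy": 0, "wz": 0, "tx": 0, "ty": 0, "tz": 3, "hand": 1},
  {"wx": 0, "wy": 0, "wz": 0, "tx": 0, "ty": 0, "tz": 3, "hand": 1},
  {"wx": 0, "wy": 0, "wz": 0, "tx": 0, "ty": 0, "tz": 3, "hand": 1},
  {"wx": 0, "wy": 0, "wz": 0, "tx": 0, "ty": 0, "tz": 0, "hand": 0.7},
  {"wx": 0, "wy": 0, "wz": 0, "tx": 0, "ty": 0, "tz": 0, "hand": 0.5},
  {"wx": 0, "wy": 0, "wz": 0, "tx": 0, "ty": 0, "tz": 0, "hand": 0.4},
], force=60)

```text
clock: 2.75
position: [0.4406, 0.2884, 0.0701]
ee_rot: [0.024, 3.14, 0.001]
force: [-0.4, 0.0, 0.4]
width: 0.832
```

Run:
```python
from h import *
from cell import arm
o=arm.observe();R,p=toolpose(o)
im,d=arm.get_image("wrist");cv2.imwrite("pics/w3.png",im[:,:,::-1])
print(o["clock"],p,R.round(3),o["force"])
```

```text
2.75 [0.44061102 0.28837528 0.07005018] [[-1.     0.015  0.001]
 [ 0.015  1.     0.001]
 [-0.001  0.001 -1.   ]] [-0.38870734  0.04725996  0.44090685]
```

View pics/w3.png

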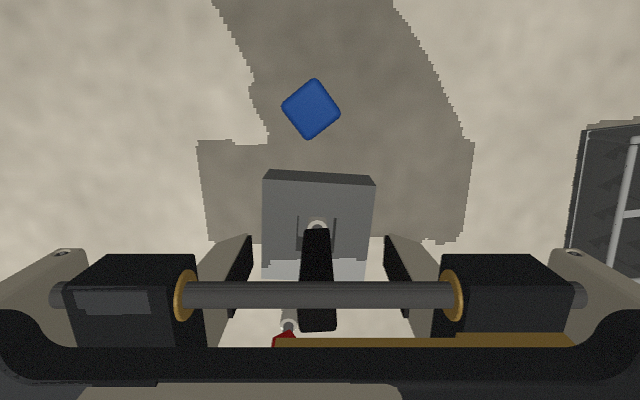

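The nudger, at (318,280), stands centred between the jaws. I'll close now.

>>> step_arm([
  {"wx": 0, "wy": 0, "wz": 0, "tx": 0, "ty": 0, "tz": 0, "hand": 0},
  {"wx": 0, "wy": 0, "wz": 0, "tx": 0, "ty": 0, "tz": 0, "hand": 0},
  {"wx": 0, "wy": 0, "wz": 0, "tx": 0, "ty": 0, "tz": 0, "hand": 0},
  {"wx": 0, "wy": 0, "wz": 0, "tx": 0, "ty": 0, "tz": 0, "hand": 0},
  {"wx": 0, "wy": 0, "wz": 0, "tx": 0, "ty": 0, "tz": 0, "hand": 0},
  {"wx": 0, "wy": 0, "wz": 0, "tx": 0, "ty": 0, "tz": 0, "hand": 0},
  {"wx": 0, "wy": 0, "wz": 0, "tx": 0, "ty": 0, "tz": 0, "hand": 0},
  {"wx": 0, "wy": 0, "wz": 0, "tx": 0, "ty": 0, "tz": 0, "hand": 0},
  {"wx": 0, "wy": 0, "wz": 0, "tx": 0, "ty": 0, "tz": 0, "hand": 0},
  {"wx": 0, "wy": 0, "wz": 0, "tx": 0, "ty": 0, "tz": 0, "hand": 0},
], force=60)

```text
clock: 3.63
position: [0.4399, 0.2877, 0.0687]
ee_rot: [-0.024, -3.141, 0.0]
force: [0.3, 0.5, 0.3]
width: 0.17
```

Run:
```python
from h import *
from cell import arm
o=arm.observe();R,p=toolpose(o)
im,d=arm.get_image("wrist");cv2.imwrite("pics/w4.png",im[:,:,::-1])
print(o["clock"],p,R.round(3),o["force"],o["width"])
```

```text
3.6333 [0.43993164 0.28774862 0.06867098] [[-1.     0.015 -0.   ]
 [ 0.015  1.    -0.   ]
 [ 0.    -0.    -1.   ]] [0.25600306 0.48302541 0.31486698] 0.169706115404275
```

View pics/w4.png

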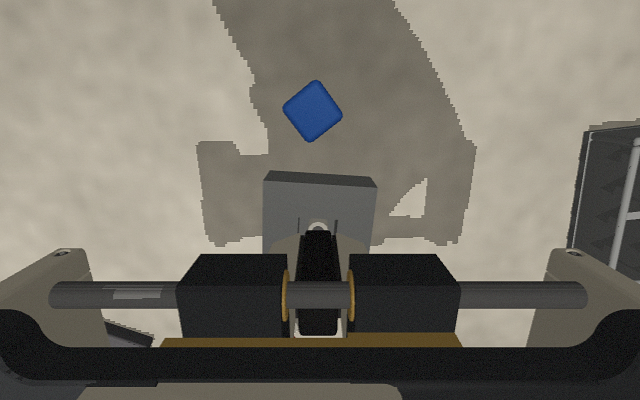

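Gripped, with width 0.170, which matches the 16 mm handle. The foot is 62.7 mm below the TCP. Next I lift, align with the stage, and go to look at it.

>>> step_arm([
  {"wx": 0, "wy": 0, "wz": 0, "tx": 0, "ty": 0, "tz": -1.5, "hand": 0},
  {"wx": 0, "wy": 0, "wz": 0, "tx": 0, "ty": 0, "tz": -3.3, "hand": 0},
  {"wx": 0, "wy": 0, "wz": 0, "tx": 0, "ty": 0, "tz": -3.3, "hand": 0},
  {"wx": 0, "wy": 0, "wz": 0, "tx": 0, "ty": 0, "tz": -3.3, "hand": 0},
  {"wx": 0, "wy": 0, "wz": 0, "tx": 0, "ty": 0, "tz": -3.3, "hand": 0},
  {"wx": 0, "wy": 0, "wz": 0, "tx": 0, "ty": 0, "tz": -3.3, "hand": 0},
  {"wx": 0, "wy": 0, "wz": 0.97, "tx": 0, "ty": 0, "tz": 0, "hand": 0},
  {"wx": 0, "wy": 0, "wz": 0.97, "tx": 0, "ty": 0, "tz": 0, "hand": 0},
  {"wx": 0, "wy": 0, "wz": 0.97, "tx": 0, "ty": 0, "tz": 0, "hand": 0},
  {"wx": 0, "wy": 0, "wz": 0.97, "tx": 0, "ty": 0, "tz": 0, "hand": 0},
], force=60)

```text
clock: 4.52
position: [0.4398, 0.2877, 0.2488]
ee_rot: [0.665, 3.07, 0.0]
force: [0.7, 0.5, -1.5]
width: 0.173
```

>>> step_arm([
  {"wx": 0, "wy": 0, "wz": 0, "tx": -3.1, "ty": -2.15, "tz": 0, "hand": 0},
  {"wx": 0, "wy": 0, "wz": 0, "tx": -3.1, "ty": -2.15, "tz": 0, "hand": 0},
  {"wx": 0, "wy": 0, "wz": 0, "tx": -3.1, "ty": -2.15, "tz": 0, "hand": 0},
  {"wx": 0, "wy": 0, "wz": 0, "tx": -3.1, "ty": -2.15, "tz": 0, "hand": 0},
  {"wx": 0, "wy": 0, "wz": 0, "tx": -3.1, "ty": -2.15, "tz": 0, "hand": 0},
  {"wx": 0, "wy": 0, "wz": 0, "tx": -3.1, "ty": -2.15, "tz": 0, "hand": 0},
  {"wx": 0, "wy": 0, "wz": 0, "tx": -3.1, "ty": -2.15, "tz": 0, "hand": 0},
  {"wx": 0, "wy": 0, "wz": 0, "tx": -3.1, "ty": -2.15, "tz": 0, "hand": 0},
  {"wx": 0, "wy": 0, "wz": 0, "tx": -2.8, "ty": -2.2, "tz": 0, "hand": 0},
  {"wx": 0, "wy": 0, "wz": 0, "tx": 0, "ty": 0, "tz": 0, "hand": 0},
], force=60)

```text
clock: 5.35
position: [0.6144, -0.0113, 0.2486]
ee_rot: [0.671, 3.067, -0.007]
force: [-0.7, -1.0, 0.1]
width: 0.167
```

Run:
```python
from h import *
from cell import arm
o=arm.observe();R,p=toolpose(o);print(o["dq"].round(3))
c=arm.calibration("wrist")
im,d=arm.get_image("wrist");cv2.imwrite("pics/w5.png",im[:,:,::-1]);np.save("w5.npy",im);np.savez("w5c.npz",**c)
print(o["clock"],p,R.round(3),o["force"],o["width"])
```

```text
[-0.062 -0.031 -0.063  0.054 -0.009  0.003 -0.099]
5.35 [ 0.61436037 -0.01132602  0.24858753] [[-0.908  0.418  0.001]
 [ 0.418  0.908 -0.005]
 [-0.003 -0.004 -1.   ]] [-0.72114325 -1.01844405  0.12665852] 0.16739994052741408
```

View pics/w5.png

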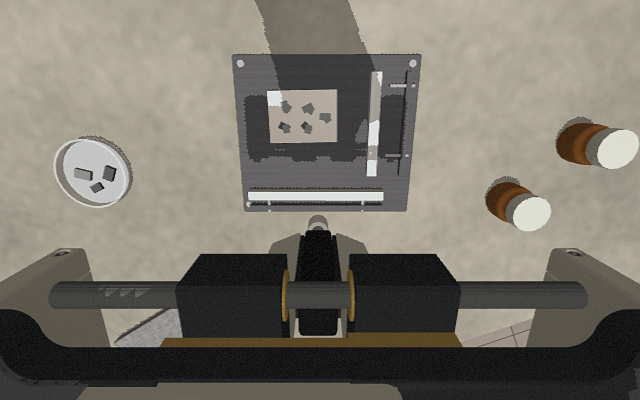

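Run:
```python
from h import *
im=np.load("w5.npy")
cr=im[45:220,228:428,::-1].astype(float);cr=np.clip(255*(cr/255)**.6,0,255).astype(np.uint8)
cv2.imwrite("pics/w5c.png",cv2.resize(cr[:85],None,fx=4,fy=4,interpolation=cv2.INTER_NEAREST)) 
cv2.imwrite("pics/w5d.png",cv2.resize(cr[85:],None,fx=4,fy=4,interpolation=cv2.INTER_NEAREST))
```

```text
(no output)
```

View pics/w5c.png

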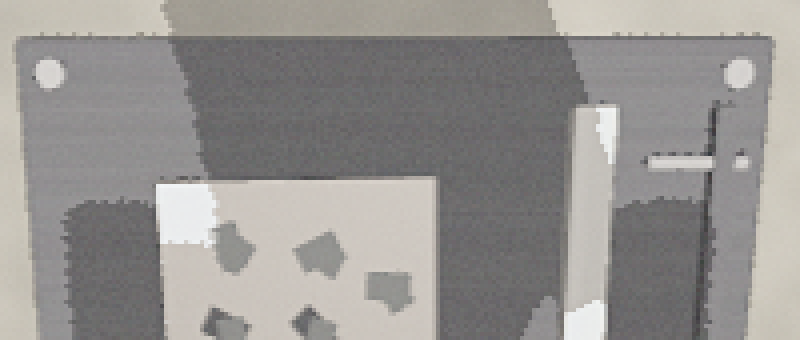

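View pics/w5d.png

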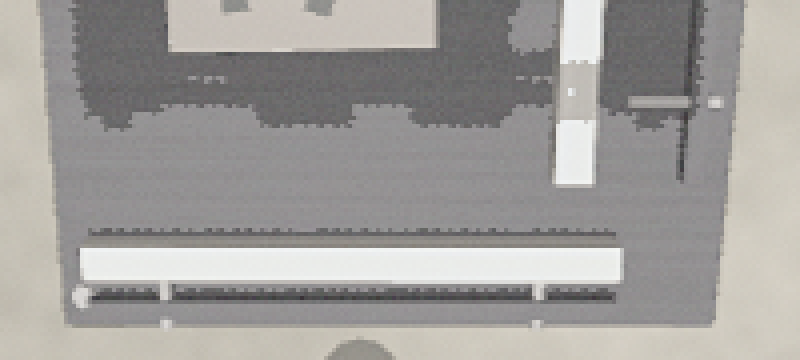

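Run:
```python
from h import *
c=dict(np.load("w5c.npz"))
A=lambda q:np.array(q)/4+[228,45]-.5
B=lambda q:np.array(q)/4+[228,130]-.5
S=ray(c,np.vstack([A([(16,37),(773,38)]),B([(713,326),(66,327)])]),.012)[:,:2]
# TL: x-85,y-100 ; TR: x-85,y115; BR: 105,115; BL:105,-100
loc=np.array([(-85,-100),(-85,115),(105,115),(105,-100)])/1e3
a=loc-loc.mean(0);b=S-S.mean(0)
th=np.arctan2((a[:,0]*b[:,1]-a[:,1]*b[:,0]).sum(),(a*b).sum());Rm=np.array([[np.cos(th),-np.sin(th)],[np.sin(th),np.cos(th)]])
o=S.mean(0)-Rm@loc.mean(0);print("stage yaw",th,"origin",o,"resid mm",((S-o)@Rm-loc).round(4)*1e3)
np.savez("stage.npz",th=th,o=o,Rm=Rm)
L=lambda q,z:((ray(c,q,z)[:,:2]-o)@Rm*1e3).round(1)
pl=L(np.vstack([A([(157,183),(436,177)]),B([(438,48),(170,52)])]),.020);print("plate",pl,pl.mean(0))
print("far top inner",L(B([(80,248),(620,248)]),.024),"base",L(B([(88,236),(615,235)]),.012),"outer",L(B([(80,283),(620,283)]),.024))
print("side top inner",L(np.vstack([A([(574,106)]),B([(557,184)])]),.024),"outer",L(np.vstack([A([(618,106)]),B([(596,184)])]),.024))
print("side base inner",L(np.vstack([A([(568,108)]),B([(551,180)])]),.012))
t=dict(np.load("top0cal.npz"))
print("top cam plate ctr",(ray(t,[324.6,216.27],.02)[:,:2]-o)@Rm*1e3,"far ctr",(ray(t,[337.3,175.3],.024)[:,:2]-o)@Rm*1e3,"side ctr",(ray(t,[292.97,195.73],.024)[:,:2]-o)@Rm*1e3)
```

```text
stage yaw -0.4309513823270868 origin [0.57179062 0.00944184] resid mm [[ 0.3  1.2]
 [ 0.8 -1.1]
 [-0.9 -1. ]
 [-0.3  0.9]]
plate [[-45.7 -59.8]
 [-47.3  19.6]
 [ 12.2  21.3]
 [ 13.5 -59. ]] [-16.825 -19.475]
far top inner [[ 73.8 -89.6]
 [ 73.6  79. ]] base [[ 73.4 -89.7]
 [ 72.9  79.8]] outer [[ 85.3 -90.4]
 [ 85.1  79.8]]
side top inner [[-65.6  57.1]
 [ 53.1  58.4]] outer [[-65.6  69.3]
 [ 53.1  70.3]]
side base inner [[-66.1  57.3]
 [ 54.8  58.4]]
top cam plate ctr [[-16.08666612 -19.64739171]] far ctr [[80.18911326 -5.40634355]] side ctr [[-5.56349399 63.80933458]]
```

```bash
cat >> h.py <<'E'
def stage():
    s=np.load("stage.npz");return s["o"],s["Rm"],float(s["th"])
def rep(arm,n=0,cam="top",save=None):
    o0,Rm,th=stage();F=[];T=[];P=[]
    for i in range(n+1):
        o=arm.observe();R,p=toolpose(o);F.append(o["force"]);T.append(o["ft_torque"]);P.append(p)
        if i<n: im,d=arm.get_image(cam)
    p=np.mean(P,0);F=np.array(F);Fs=F[:,:2]@Rm
    print("clk",round(o["clock"],2),"TCP stage mm",((p[:2]-o0)@Rm*1e3).round(2),"z",round(p[2]*1e3,2),"yaw rel",round(np.arctan2(-R[0,1],R[1,1])-th,4),"tilt",R[:2,2].round(4),
      "Fstage",Fs.mean(0).round(2),"Fz",F[:,2].mean().round(2),"each",Fs.round(1).tolist(),"M",np.mean(T,0).round(3),"w",round(o["width"],3))
    if n and save: cv2.imwrite(f"pics/{save}.png",im[:,:,::-1]);np.save(f"{save}.npy",im)
    return (im if n else None)
E
python3 - <<'E'
from h import *
from cell import arm
rep(arm,1)
c=arm.calibration("top");print(-c["R"].T@c["t"])
E
```

```text
clk 5.45 TCP stage mm [43.63  3.29] z 248.28 yaw rel 0.0056 tilt [-0.0008 -0.0007] Fstage [-0.16  1.06] Fz -0.34 each [[0.1, 0.5], [-0.4, 1.7]] M [ 0.045  0.014 -0.025] w 0.169
[0.40506004 0.02775232 0.95872687]
```

>>> step_arm([
  {"wx": 0, "wy": 0, "wz": 0, "tx": 2.64, "ty": -0.53, "tz": 0, "hand": 0},
  {"wx": 0, "wy": 0, "wz": 0, "tx": 2.64, "ty": -0.53, "tz": 0, "hand": 0},
  {"wx": 0, "wy": 0, "wz": 0, "tx": 2.64, "ty": -0.53, "tz": 0, "hand": 0},
  {"wx": 0, "wy": 0, "wz": 0, "tx": 2.64, "ty": -0.53, "tz": 0, "hand": 0},
  {"wx": 0, "wy": 0, "wz": 0, "tx": 0, "ty": 0, "tz": 3, "hand": 0},
  {"wx": 0, "wy": 0, "wz": 0, "tx": 0, "ty": 0, "tz": 3.5, "hand": 0},
  {"wx": 0, "wy": 0, "wz": 0, "tx": 0, "ty": 0, "tz": 3.5, "hand": 0},
  {"wx": 0, "wy": 0, "wz": 0, "tx": 0, "ty": 0, "tz": 3.5, "hand": 0},
  {"wx": 0, "wy": 0, "wz": 0, "tx": 0, "ty": 0, "tz": 2, "hand": 0},
  {"wx": 0, "wy": 0, "wz": 0, "tx": 0, "ty": 0, "tz": 0, "hand": 0},
], force=60)

```text
clock: 6.28
position: [0.5039, 0.0232, 0.0901]
ee_rot: [-0.652, -3.066, 0.003]
force: [-0.2, 0.7, -1.1]
width: 0.17
```

Run:
```python
from h import *
from cell import arm
rep(arm,1,"top","t6");rep(arm,1,"scene","s6")
a=cv2.imread("pics/t6.png")[130:280,240:400];b=cv2.imread("pics/s6.png")[150:270,240:400]
cv2.imwrite("pics/c6.png",np.vstack([cv2.resize(a,None,fx=2.2,fy=2.2,interpolation=2),cv2.resize(b,None,fx=2.2,fy=2.2,interpolation=2)]))
```

```text
clk 6.33 TCP stage mm [-66.74 -15.7 ] z 91.19 yaw rel 0.0113 tilt [-0.0046 -0.0001] Fstage [-0.39  0.16] Fz -0.65 each [[-0.5, 0.5], [-0.3, -0.2]] M [-0.011  0.031  0.007] w 0.172
clk 6.38 TCP stage mm [-65.35 -15.27] z 93.07 yaw rel 0.0108 tilt [-0.0015  0.0003] Fstage [-0.04  0.05] Fz 0.05 each [[-0.3, -0.2], [0.2, 0.3]] M [0.016 0.012 0.018] w 0.167
```

View pics/c6.png

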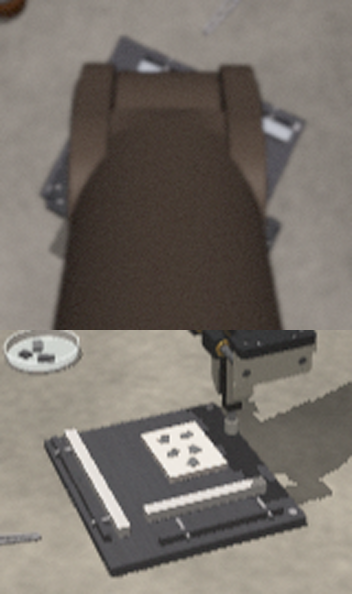

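>>> step_arm([
  {"wx": 0, "wy": 0, "wz": 0.1, "tx": 0, "ty": -0.12, "tz": 0.8, "hand": 0},
  {"wx": 0, "wy": 0, "wz": 0, "tx": 0, "ty": 0, "tz": 0.8, "hand": 0},
  {"wx": 0, "wy": 0, "wz": 0, "tx": 0, "ty": 0, "tz": 0, "hand": 0},
  {"wx": 0, "wy": 0, "wz": 0, "tx": -0.3, "ty": 0, "tz": 0, "hand": 0},
  {"wx": 0, "wy": 0, "wz": 0, "tx": -0.3, "ty": 0, "tz": 0, "hand": 0},
  {"wx": 0, "wy": 0, "wz": 0, "tx": -0.3, "ty": 0, "tz": 0, "hand": 0},
  {"wx": 0, "wy": 0, "wz": 0, "tx": -0.3, "ty": 0, "tz": 0, "hand": 0},
  {"wx": 0, "wy": 0, "wz": 0, "tx": -0.3, "ty": 0, "tz": 0, "hand": 0},
  {"wx": 0, "wy": 0, "wz": 0, "tx": -0.3, "ty": 0, "tz": 0, "hand": 0},
  {"wx": 0, "wy": 0, "wz": 0, "tx": -0.3, "ty": 0, "tz": 0, "hand": 0},
], force=60)

```text
clock: 7.22
position: [0.5262, 0.0116, 0.0778]
ee_rot: [-0.674, -3.068, -0.0]
force: [-1.0, 0.3, 0.1]
width: 0.175
```

```bash
cat >> h.py <<'E'
def zoom(nm,box=(150,270,240,400),f=4):
    a=cv2.imread(f"pics/{nm}.png")[box[0]:box[1],box[2]:box[3]]
    cv2.imwrite(f"pics/{nm}z.png",cv2.resize(a,None,fx=f,fy=f,interpolation=cv2.INTER_CUBIC))
def platefit(im,c,box=(150,270,240,400)):
    # bright plate blob in the scene view -> stage coordinates of its top face
    o,Rm,th=stage();g=im.min(2);m=np.zeros(g.shape,np.uint8)
    m[box[0]:box[1],box[2]:box[3]]=(g[box[0]:box[1],box[2]:box[3]]>120)
    for k in cv2.findContours(m,cv2.RETR_EXTERNAL,cv2.CHAIN_APPROX_NONE)[0]:
        if cv2.contourArea(k)>150:
            w=((ray(c,k[:,0,:],.020)[:,:2]-o)@Rm*1e3).astype(np.float32)
            r=cv2.minAreaRect(w);print("area",cv2.contourArea(k),"c",np.round(r[0],1),"s",np.round(r[1],1),"ang",round(r[2],1),cv2.boxPoints(r).round(1).tolist())
E
python3 - <<'E'
from h import *
from cell import arm
im=rep(arm,2,"scene","s7");zoom("s7")
platefit(im,arm.calibration("scene"));print("before");platefit(np.load("s6.npy"),arm.calibration("scene"))
E
```

```text
clk 7.32 TCP stage mm [-42.   -17.05] z 77.78 yaw rel -0.0017 tilt [ 0.0006 -0.0001] Fstage [ 0.2  -0.18] Fz -0.35 each [[-1.0, -0.1], [1.4, 0.2], [0.2, -0.6]] M [ 0.063  0.09  -0.003] w 0.168
area 167.5 c [-4.  59.5] s [ 14.9 118.9] ang 89.9 [[-63.5, 52.099998474121094], [55.400001525878906, 52.0], [55.400001525878906, 66.9000015258789], [-63.5, 67.0]]
area 562.0 c [ -1.4 -20.1] s [61.1 84.4] ang 0.4 [[-32.20000076293945, 21.799999237060547], [-31.600000381469727, -62.599998474121094], [29.5, -62.099998474121094], [28.899999618530273, 22.299999237060547]]
area 997.5 c [-180.8 -103.7] s [225.6 116.3] ang 56.0 [[-292.1000061035156, -164.6999969482422], [-195.60000610351562, -229.6999969482422], [-69.5999984741211, -42.599998474121094], [-166.0, 22.399999618530273]]
area 8993.5 c [-12.7 -44.9] s [508.3 343.6] ang 76.4 [[-239.39999389648438, -251.60000610351562], [94.5999984741211, -332.29998779296875], [213.89999389648438, 161.8000030517578], [-120.0, 242.5]]
before
area 197.0 c [-4.2 59.2] s [119.2  15.3] ang 0.4 [[-63.900001525878906, 66.4000015258789], [-63.79999923706055, 51.099998474121094], [55.5, 52.0], [55.29999923706055, 67.30000305175781]]
area 571.0 c [-12.8 -19.4] s [64.  84.2] ang 1.2 [[-45.599998474121094, 22.0], [-43.900001525878906, -62.099998474121094], [20.100000381469727, -60.900001525878906], [18.399999618530273, 23.299999237060547]]
area 784.0 c [-198.4  -97.8] s [225.3  81.9] ang 36.2 [[-313.5, -131.39999389648438], [-265.1000061035156, -197.39999389648438], [-83.30000305175781, -64.30000305175781], [-131.6999969482422, 1.7999999523162842]]
area 9234.0 c [-10.2 -45.5] s [508.3 338.4] ang 76.4 [[-234.39999389648438, -252.8000030517578], [94.5999984741211, -332.29998779296875], [213.89999389648438, 161.8000030517578], [-115.0, 241.3000030517578]]
```

View pics/s7z.png

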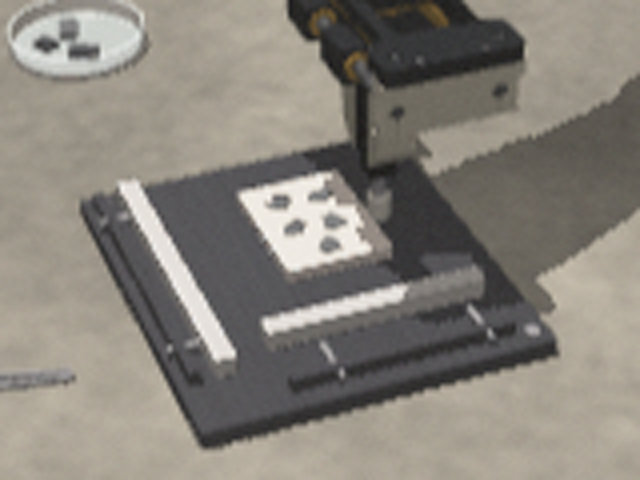

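The scene view shows the plate at about zoom (315,225), nearly square (0.4°, from 1.2°). I'll re-centre the contact and push on.

>>> step_arm([
  {"wx": 0, "wy": 0, "wz": 0, "tx": 0.3, "ty": 0, "tz": 0, "hand": 0},
  {"wx": 0, "wy": 0, "wz": 0, "tx": 0.1, "ty": -0.2, "tz": 0, "hand": 0},
  {"wx": 0, "wy": 0, "wz": 0, "tx": -0.3, "ty": 0, "tz": 0, "hand": 0},
  {"wx": 0, "wy": 0, "wz": 0, "tx": -0.3, "ty": 0, "tz": 0, "hand": 0},
  {"wx": 0, "wy": 0, "wz": 0, "tx": -0.4, "ty": 0, "tz": 0, "hand": 0},
  {"wx": 0, "wy": 0, "wz": 0, "tx": -0.4, "ty": 0, "tz": 0, "hand": 0},
  {"wx": 0, "wy": 0, "wz": 0, "tx": -0.4, "ty": 0, "tz": 0, "hand": 0},
  {"wx": 0, "wy": 0, "wz": 0, "tx": -0.4, "ty": 0, "tz": 0, "hand": 0},
  {"wx": 0, "wy": 0, "wz": 0, "tx": -0.4, "ty": 0, "tz": 0, "hand": 0},
  {"wx": 0, "wy": 0, "wz": 0, "tx": 0, "ty": 0, "tz": 0, "hand": 0},
], force=60)

```text
clock: 8.15
position: [0.5461, 0.0002, 0.0778]
ee_rot: [0.674, 3.067, -0.0]
force: [0.6, 0.0, -0.7]
width: 0.174
```

Run:
```python
from h import *
from cell import arm
im=rep(arm,2,"scene","s8");zoom("s8")
platefit(im,arm.calibration("scene"))
```

```text
clk 8.25 TCP stage mm [-19.94 -19.12] z 77.72 yaw rel -0.0016 tilt [ 0.0002 -0.0001] Fstage [ 0.28 -0.24] Fz -0.93 each [[0.5, 0.3], [-0.1, -0.9], [0.5, -0.1]] M [0.014 0.026 0.016] w 0.173
area 151.0 c [-4.  59.5] s [ 14.8 118.9] ang 89.7 [[-63.5, 52.400001525878906], [55.400001525878906, 51.70000076293945], [55.5, 66.5999984741211], [-63.400001525878906, 67.19999694824219]]
area 568.0 c [ 20.8 -20.6] s [84.4 59.2] ang 89.0 [[-9.5, -62.29999923706055], [49.70000076293945, -63.29999923706055], [51.099998474121094, 21.100000381469727], [-8.100000381469727, 22.100000381469727]]
area 1267.5 c [-176.5 -110. ] s [204.3 141.8] ang 62.9 [[-286.1000061035156, -168.8000030517578], [-159.8000030517578, -233.3000030517578], [-66.80000305175781, -51.29999923706055], [-193.10000610351562, 13.199999809265137]]
area 8768.0 c [-13.8 -44.7] s [508.3 345.7] ang 76.4 [[-241.39999389648438, -251.10000610351562], [94.5999984741211, -332.29998779296875], [213.89999389648438, 161.8000030517578], [-122.0999984741211, 243.0]]
```

View pics/s8z.png

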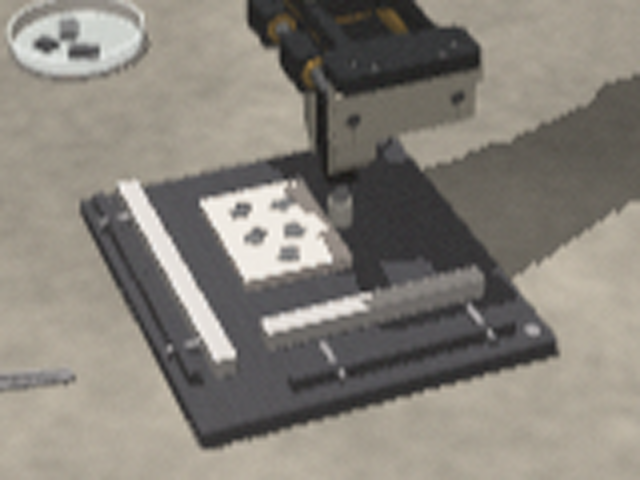

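>>> step_arm([
  {"wx": 0, "wy": 0, "wz": 0, "tx": 0.3, "ty": 0, "tz": 0, "hand": 0},
  {"wx": 0, "wy": 0, "wz": 0, "tx": 0.1, "ty": -0.45, "tz": 0, "hand": 0},
  {"wx": 0, "wy": 0, "wz": 0, "tx": -0.2, "ty": 0, "tz": 0, "hand": 0},
  {"wx": 0, "wy": 0, "wz": 0, "tx": -0.3, "ty": 0, "tz": 0, "hand": 0},
  {"wx": 0, "wy": 0, "wz": 0, "tx": -0.4, "ty": 0, "tz": 0, "hand": 0},
  {"wx": 0, "wy": 0, "wz": 0, "tx": -0.4, "ty": 0, "tz": 0, "hand": 0},
  {"wx": 0, "wy": 0, "wz": 0, "tx": -0.4, "ty": 0, "tz": 0, "hand": 0},
  {"wx": 0, "wy": 0, "wz": 0, "tx": -0.4, "ty": 0, "tz": 0, "hand": 0},
  {"wx": 0, "wy": 0, "wz": 0, "tx": -0.2, "ty": 0, "tz": 0, "hand": 0},
  {"wx": 0, "wy": 0, "wz": 0, "tx": 0, "ty": 0, "tz": 0, "hand": 0},
], force=60)

```text
clock: 9.08
position: [0.5611, -0.0117, 0.0777]
ee_rot: [0.674, 3.068, -0.0]
force: [-0.2, 0.3, -1.0]
width: 0.172
```

Run:
```python
from h import *
from cell import arm
im=rep(arm,2,"scene","s9");zoom("s9")
platefit(im,arm.calibration("scene"))
```

```text
clk 9.18 TCP stage mm [ -1.2  -23.63] z 77.69 yaw rel -0.0014 tilt [ 0.0001 -0.    ] Fstage [-0.21 -0.18] Fz -0.21 each [[-0.3, 0.2], [0.0, -1.3], [-0.4, 0.5]] M [-0.017 -0.004 -0.018] w 0.171
area 582.0 c [ 39.5 -19.7] s [61.1 85.9] ang 2.8 [[6.900000095367432, 21.700000762939453], [11.100000381469727, -64.0999984741211], [72.0999984741211, -61.099998474121094], [67.9000015258789, 24.700000762939453]]
area 1496.5 c [-171.1 -114.1] s [191.2 168.1] ang 66.7 [[-286.1000061035156, -168.8000030517578], [-131.60000610351562, -235.10000610351562], [-56.20000076293945, -59.400001525878906], [-210.60000610351562, 6.900000095367432]]
area 8528.5 c [-15.3 -44.3] s [508.3 348.9] ang 76.4 [[-244.60000610351562, -250.39999389648438], [94.5999984741211, -332.29998779296875], [213.89999389648438, 161.8000030517578], [-125.19999694824219, 243.6999969482422]]
```

View pics/s9z.png

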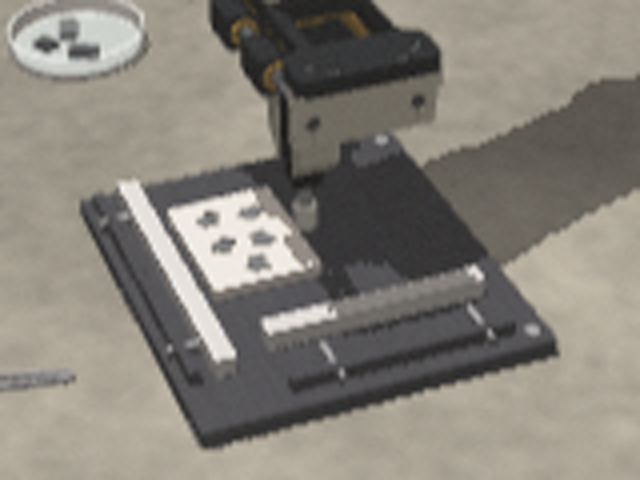

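The plate is now turned about +2.8° at zoom (245,240), so its +y end lags. I'll nudge that end.

>>> step_arm([
  {"wx": 0, "wy": 0, "wz": 0, "tx": 0.4, "ty": 0, "tz": 0, "hand": 0},
  {"wx": 0, "wy": 0, "wz": 0, "tx": 0.1, "ty": 0.9, "tz": 0, "hand": 0},
  {"wx": 0, "wy": 0, "wz": 0, "tx": 0, "ty": 1.0, "tz": 0, "hand": 0},
  {"wx": 0, "wy": 0, "wz": 0, "tx": -0.2, "ty": 0, "tz": 0, "hand": 0},
  {"wx": 0, "wy": 0, "wz": 0, "tx": -0.2, "ty": 0, "tz": 0, "hand": 0},
  {"wx": 0, "wy": 0, "wz": 0, "tx": -0.2, "ty": 0, "tz": 0, "hand": 0},
  {"wx": 0, "wy": 0, "wz": 0, "tx": -0.2, "ty": 0, "tz": 0, "hand": 0},
  {"wx": 0, "wy": 0, "wz": 0, "tx": -0.2, "ty": 0, "tz": 0, "hand": 0},
  {"wx": 0, "wy": 0, "wz": 0, "tx": -0.1, "ty": 0, "tz": 0, "hand": 0},
  {"wx": 0, "wy": 0, "wz": 0, "tx": 0, "ty": 0, "tz": 0, "hand": 0},
], force=60)

```text
clock: 10.02
position: [0.5741, 0.003, 0.0777]
ee_rot: [0.675, 3.068, -0.0]
force: [0.3, 0.2, -0.7]
width: 0.171
```

Run:
```python
from h import *
from cell import arm
im=rep(arm,2,"scene","s10");zoom("s10")
platefit(im,arm.calibration("scene"))
```

```text
clk 10.12 TCP stage mm [ 4.65 -4.88] z 77.71 yaw rel -0.0016 tilt [ 0.0001 -0.0001] Fstage [-0.21  0.28] Fz -0.54 each [[0.2, 0.3], [-0.5, 0.0], [-0.3, 0.5]] M [-0.004 -0.    -0.02 ] w 0.172
area 1723.0 c [-164.3 -108.1] s [207.6 175.9] ang 66.7 [[-286.1000061035156, -168.8000030517578], [-124.5, -238.1999969482422], [-42.5, -47.400001525878906], [-204.10000610351562, 22.0]]
area 8866.0 c [-12.7 -44.9] s [508.3 343.6] ang 76.4 [[-239.39999389648438, -251.60000610351562], [94.5999984741211, -332.29998779296875], [213.89999389648438, 161.8000030517578], [-120.0, 242.5]]
```

View pics/s10z.png

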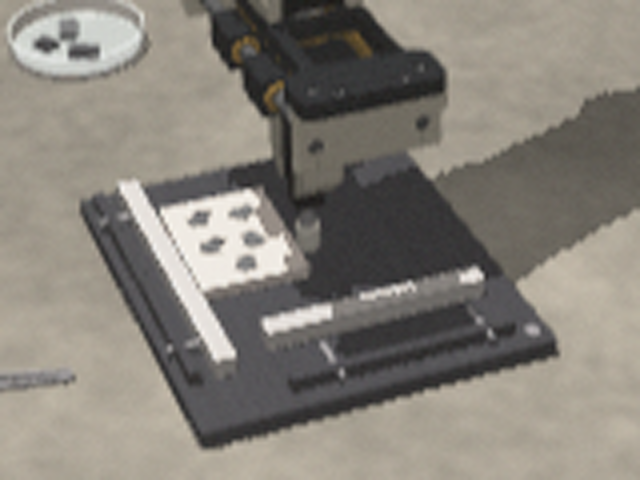

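>>> step_arm([
  {"wx": 0, "wy": 0, "wz": 0, "tx": -0.05, "ty": 0, "tz": 0, "hand": 0},
  {"wx": 0, "wy": 0, "wz": 0, "tx": -0.05, "ty": 0, "tz": 0, "hand": 0},
  {"wx": 0, "wy": 0, "wz": 0, "tx": -0.05, "ty": 0, "tz": 0, "hand": 0},
  {"wx": 0, "wy": 0, "wz": 0, "tx": -0.05, "ty": 0, "tz": 0, "hand": 0},
  {"wx": 0, "wy": 0, "wz": 0, "tx": 0, "ty": 0, "tz": 0, "hand": 0},
  {"wx": 0, "wy": 0, "wz": 0, "tx": 0, "ty": 0, "tz": 0, "hand": 0},
  {"wx": 0, "wy": 0, "wz": 0, "tx": 0, "ty": 0, "tz": 0, "hand": 0},
  {"wx": 0, "wy": 0, "wz": 0, "tx": 0, "ty": 0, "tz": 0, "hand": 0},
  {"wx": 0, "wy": 0, "wz": 0, "tx": 0, "ty": 0, "tz": 0, "hand": 0},
  {"wx": 0, "wy": 0, "wz": 0, "tx": 0, "ty": 0, "tz": 0, "hand": 0},
], force=60)

```text
clock: 10.95
position: [0.5756, 0.0027, 0.0777]
ee_rot: [-0.674, -3.068, -0.0]
force: [-0.6, 1.1, -0.4]
width: 0.172
```

Run:
```python
from h import *
from cell import arm
im=rep(arm,5,"scene","s11");zoom("s11",(185,240,260,320),9)
```

```text
clk 11.2 TCP stage mm [ 6.3  -4.57] z 77.71 yaw rel -0.0012 tilt [-0.0001  0.0001] Fstage [-1.08  0.11] Fz -0.4 each [[-1.0, 0.7], [-0.8, 0.6], [-1.1, -0.4], [-1.5, -0.8], [-1.1, 0.3], [-1.0, 0.3]] M [0.183 0.215 0.005] w 0.174
```

View pics/s11z.png

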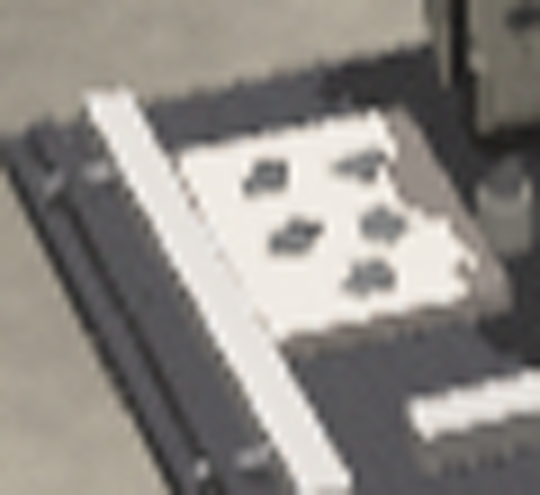

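I can feel the far stop at about 1.1 N with TCP x ≈ 6.3. In the zoom the plate's -y end, at (180,150), still shows a gap to the bar, so I'll nudge that end.

>>> step_arm([
  {"wx": 0, "wy": 0, "wz": 0, "tx": 0.4, "ty": 0, "tz": 0, "hand": 0},
  {"wx": 0, "wy": 0, "wz": 0, "tx": 0.2, "ty": -1.0, "tz": 0, "hand": 0},
  {"wx": 0, "wy": 0, "wz": 0, "tx": 0, "ty": -1.8, "tz": 0, "hand": 0},
  {"wx": 0, "wy": 0, "wz": 0, "tx": -0.2, "ty": 0, "tz": 0, "hand": 0},
  {"wx": 0, "wy": 0, "wz": 0, "tx": -0.2, "ty": 0, "tz": 0, "hand": 0},
  {"wx": 0, "wy": 0, "wz": 0, "tx": -0.1, "ty": 0, "tz": 0, "hand": 0},
  {"wx": 0, "wy": 0, "wz": 0, "tx": -0.05, "ty": 0, "tz": 0, "hand": 0},
  {"wx": 0, "wy": 0, "wz": 0, "tx": -0.05, "ty": 0, "tz": 0, "hand": 0},
  {"wx": 0, "wy": 0, "wz": 0, "tx": 0, "ty": 0, "tz": 0, "hand": 0},
  {"wx": 0, "wy": 0, "wz": 0, "tx": 0, "ty": 0, "tz": 0, "hand": 0},
], force=60)

```text
clock: 12.03
position: [0.5639, -0.0224, 0.0776]
ee_rot: [-0.673, -3.068, -0.0]
force: [-1.4, -0.7, -0.3]
width: 0.168
```

Run:
```python
from h import *
from cell import arm
im=rep(arm,4,"scene","s12");zoom("s12",(185,240,260,320),9)
```

```text
clk 12.23 TCP stage mm [  6.27 -32.33] z 77.66 yaw rel -0.001 tilt [0.0002 0.0001] Fstage [-0.75 -0.15] Fz -0.98 each [[-1.0, -1.2], [-0.5, 0.7], [-0.6, -0.4], [-0.3, -0.3], [-1.4, 0.4]] M [ 0.032  0.157 -0.017] w 0.171
```

View pics/s12z.png

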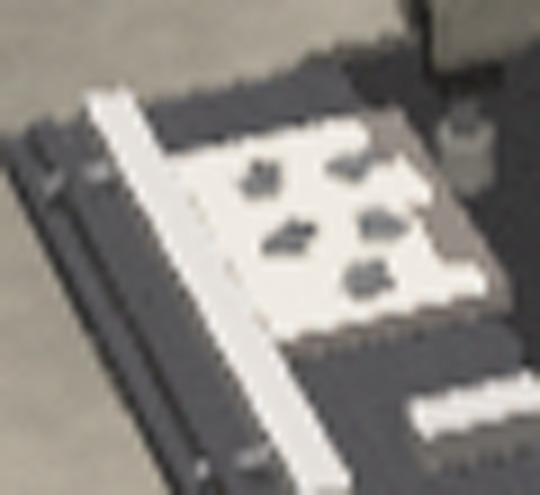

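>>> step_arm([
  {"wx": 0, "wy": 0, "wz": 0, "tx": -0.04, "ty": 0, "tz": 0, "hand": 0},
  {"wx": 0, "wy": 0, "wz": 0, "tx": -0.04, "ty": 0, "tz": 0, "hand": 0},
  {"wx": 0, "wy": 0, "wz": 0, "tx": 0, "ty": 0, "tz": 0, "hand": 0},
  {"wx": 0, "wy": 0, "wz": 0, "tx": 0, "ty": 0, "tz": 0, "hand": 0},
  {"wx": 0, "wy": 0, "wz": 0, "tx": 0, "ty": 0, "tz": 0, "hand": 0},
  {"wx": 0, "wy": 0, "wz": 0, "tx": 0, "ty": 0, "tz": 0, "hand": 0},
  {"wx": 0, "wy": 0, "wz": 0, "tx": 0, "ty": 0, "tz": 0, "hand": 0},
  {"wx": 0, "wy": 0, "wz": 0, "tx": 0, "ty": 0, "tz": 0, "hand": 0},
  {"wx": 0, "wy": 0, "wz": 0, "tx": 0, "ty": 0, "tz": 0, "hand": 0},
  {"wx": 0, "wy": 0, "wz": 0, "tx": 0, "ty": 0, "tz": 0, "hand": 0},
], force=60)

```text
clock: 13.07
position: [0.5646, -0.0232, 0.0777]
ee_rot: [-0.674, -3.068, -0.0]
force: [-0.8, -0.1, 0.6]
width: 0.173
```

Run:
```python
from h import *
from cell import arm
im=rep(arm,4,"scene","s13");zoom("s13",(185,240,260,320),9)
```

```text
clk 13.27 TCP stage mm [  7.07 -32.6 ] z 77.71 yaw rel -0.0013 tilt [-0.0001  0.    ] Fstage [-1.13 -0.49] Fz -0.77 each [[-0.7, -0.5], [-1.5, -0.9], [-1.9, 0.1], [-0.6, -0.4], [-1.0, -0.8]] M [ 0.066  0.376 -0.018] w 0.172
```

View pics/s13z.png

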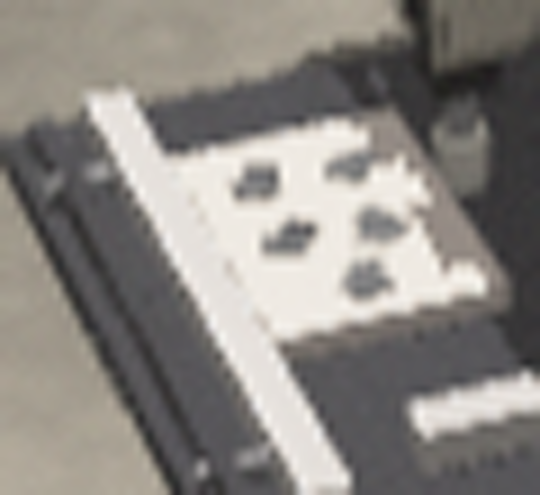

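>>> step_arm([
  {"wx": 0, "wy": 0, "wz": 0, "tx": -0.04, "ty": 0, "tz": 0, "hand": 0},
  {"wx": 0, "wy": 0, "wz": 0, "tx": -0.04, "ty": 0, "tz": 0, "hand": 0},
  {"wx": 0, "wy": 0, "wz": 0, "tx": 0, "ty": 0, "tz": 0, "hand": 0},
  {"wx": 0, "wy": 0, "wz": 0, "tx": 0, "ty": 0, "tz": 0, "hand": 0},
  {"wx": 0, "wy": 0, "wz": 0, "tx": 0, "ty": 0, "tz": 0, "hand": 0},
  {"wx": 0, "wy": 0, "wz": 0, "tx": 0, "ty": 0, "tz": 0, "hand": 0},
  {"wx": 0, "wy": 0, "wz": 0, "tx": 0, "ty": 0, "tz": 0, "hand": 0},
  {"wx": 0, "wy": 0, "wz": 0, "tx": 0, "ty": 0, "tz": 0, "hand": 0},
  {"wx": 0, "wy": 0, "wz": 0, "tx": 0, "ty": 0, "tz": 0, "hand": 0},
  {"wx": 0, "wy": 0, "wz": 0, "tx": 0, "ty": 0, "tz": 0, "hand": 0},
], force=60)

```text
clock: 14.1
position: [0.5649, -0.0233, 0.0776]
ee_rot: [-0.673, -3.068, -0.0]
force: [-5.1, 1.1, 2.0]
width: 0.171
```

Run:
```python
from h import *
from cell import arm
im=rep(arm,4,"scene","s14");zoom("s14",(185,240,260,320),9)
```

```text
clk 14.3 TCP stage mm [  7.39 -32.59] z 77.61 yaw rel -0.0011 tilt [-0.0009  0.0003] Fstage [-5.13 -0.14] Fz 1.95 each [[-5.1, -1.2], [-5.7, -0.0], [-4.9, 0.4], [-5.1, 0.0], [-4.9, 0.0]] M [ 0.511  1.278 -0.01 ] w 0.174
```

View pics/s14z.png

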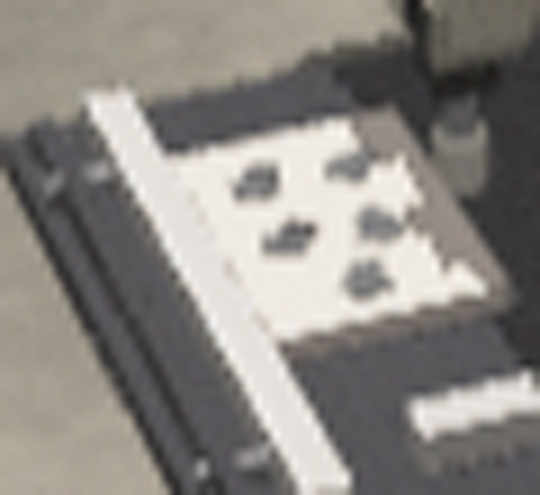

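The -y end is home: 5.1 N at TCP x = 7.4. Now I'll feel the +y end.

>>> step_arm([
  {"wx": 0, "wy": 0, "wz": 0, "tx": 0.3, "ty": 0, "tz": 0, "hand": 0},
  {"wx": 0, "wy": 0, "wz": 0, "tx": 0.2, "ty": 0.8, "tz": 0, "hand": 0},
  {"wx": 0, "wy": 0, "wz": 0, "tx": 0, "ty": 1.8, "tz": 0, "hand": 0},
  {"wx": 0, "wy": 0, "wz": 0, "tx": -0.2, "ty": 0, "tz": 0, "hand": 0},
  {"wx": 0, "wy": 0, "wz": 0, "tx": -0.1, "ty": 0, "tz": 0, "hand": 0},
  {"wx": 0, "wy": 0, "wz": 0, "tx": -0.05, "ty": 0, "tz": 0, "hand": 0},
  {"wx": 0, "wy": 0, "wz": 0, "tx": -0.05, "ty": 0, "tz": 0, "hand": 0},
  {"wx": 0, "wy": 0, "wz": 0, "tx": -0.05, "ty": 0, "tz": 0, "hand": 0},
  {"wx": 0, "wy": 0, "wz": 0, "tx": 0, "ty": 0, "tz": 0, "hand": 0},
  {"wx": 0, "wy": 0, "wz": 0, "tx": 0, "ty": 0, "tz": 0, "hand": 0},
], force=60)

```text
clock: 15.13
position: [0.5754, 0.0, 0.0776]
ee_rot: [-0.674, -3.068, 0.0]
force: [-1.6, 0.3, 0.4]
width: 0.176
```

Run:
```python
from h import *
from cell import arm
im=rep(arm,4,"scene","s15");zoom("s15",(185,240,260,320),9)
```

```text
clk 15.33 TCP stage mm [ 7.18 -7.  ] z 77.65 yaw rel -0.0015 tilt [-0.0007 -0.0001] Fstage [-2.4  -0.61] Fz 0.23 each [[-1.6, -0.3], [-2.9, -0.0], [-2.4, -0.7], [-2.3, -1.0], [-2.8, -1.0]] M [ 0.151  0.618 -0.023] w 0.173
```

>>> step_arm([
  {"wx": 0, "wy": 0, "wz": 0, "tx": -0.04, "ty": 0, "tz": 0, "hand": 0},
  {"wx": 0, "wy": 0, "wz": 0, "tx": 0, "ty": 0, "tz": 0, "hand": 0},
  {"wx": 0, "wy": 0, "wz": 0, "tx": 0, "ty": 0, "tz": 0, "hand": 0},
  {"wx": 0, "wy": 0, "wz": 0, "tx": 0, "ty": 0, "tz": 0, "hand": 0},
  {"wx": 0, "wy": 0, "wz": 0, "tx": 0, "ty": 0, "tz": 0, "hand": 0},
  {"wx": 0, "wy": 0, "wz": 0, "tx": 0, "ty": 0, "tz": 0, "hand": 0},
  {"wx": 0, "wy": 0, "wz": 0, "tx": 0, "ty": 0, "tz": 0, "hand": 0},
  {"wx": 0, "wy": 0, "wz": 0, "tx": 0, "ty": 0, "tz": 0, "hand": 0},
  {"wx": 0, "wy": 0, "wz": 0, "tx": 0, "ty": 0, "tz": 0, "hand": 0},
  {"wx": 0, "wy": 0, "wz": 0, "tx": 0, "ty": 0, "tz": 0, "hand": 0},
], force=60)

```text
clock: 16.17
position: [0.5756, 0.0001, 0.0776]
ee_rot: [-0.673, -3.067, 0.0]
force: [-5.6, 0.4, 1.8]
width: 0.167
```

Run:
```python
from h import *
from cell import arm
im=rep(arm,3,"scene","s16");zoom("s16",(185,240,260,320),9)
```

```text
clk 16.32 TCP stage mm [ 7.37 -6.89] z 77.57 yaw rel -0.0014 tilt [-0.001 -0.   ] Fstage [-5.31 -1.57] Fz 1.6 each [[-5.3, -2.0], [-5.3, -1.2], [-5.1, -1.4], [-5.6, -1.7]] M [ 0.17   1.354 -0.01 ] w 0.172
```

View pics/s16z.png

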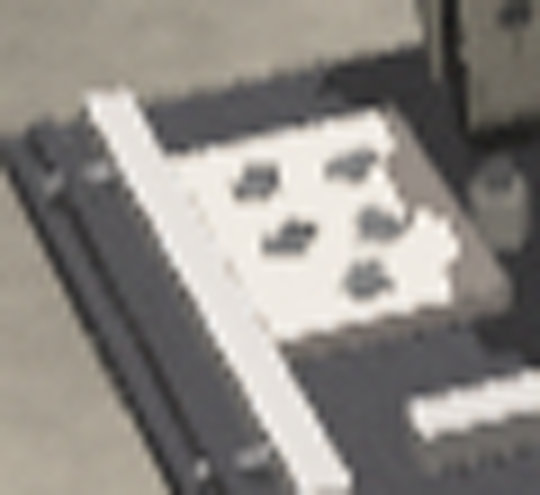

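The far edge is flush: the same reading, 7.37 mm at about 5 N, at both ends. Now I go round to the -y edge.

>>> step_arm([
  {"wx": 0, "wy": 0, "wz": 0, "tx": 0.4, "ty": 0, "tz": 0, "hand": 0},
  {"wx": 0, "wy": 0, "wz": 0, "tx": 0.8, "ty": 0, "tz": 0, "hand": 0},
  {"wx": 0, "wy": 0, "wz": 0, "tx": 0, "ty": -2.2, "tz": 0, "hand": 0},
  {"wx": 0, "wy": 0, "wz": 0, "tx": 0, "ty": -2.4, "tz": 0, "hand": 0},
  {"wx": 0, "wy": 0, "wz": 0, "tx": 0, "ty": -2.3, "tz": 0, "hand": 0},
  {"wx": 0, "wy": 0, "wz": 0, "tx": 0, "ty": 0, "tz": 0, "hand": 0},
  {"wx": 0, "wy": 0, "wz": 0, "tx": -1.0, "ty": 0, "tz": 0, "hand": 0},
  {"wx": 0, "wy": 0, "wz": 0, "tx": -1.5, "ty": 0, "tz": 0, "hand": 0},
  {"wx": 0, "wy": 0, "wz": 0, "tx": -1.5, "ty": 0, "tz": 0, "hand": 0},
  {"wx": 0, "wy": 0, "wz": 0, "tx": 0, "ty": 0, "tz": 0, "hand": 0},
], force=60)

```text
clock: 17.15
position: [0.5769, -0.0746, 0.0783]
ee_rot: [0.672, 3.064, 0.001]
force: [0.3, -0.2, 0.8]
width: 0.17
```

Run:
```python
from h import *
from cell import arm
im=rep(arm,2,"scene","s17");zoom("s17")
```

```text
clk 17.25 TCP stage mm [ 37.95 -74.37] z 77.96 yaw rel -0.0005 tilt [0.001  0.0002] Fstage [-0.16  0.15] Fz 0.06 each [[0.4, -0.1], [-0.1, 0.4], [-0.8, 0.1]] M [-0.015  0.005 -0.02 ] w 0.171
```

View pics/s17z.png

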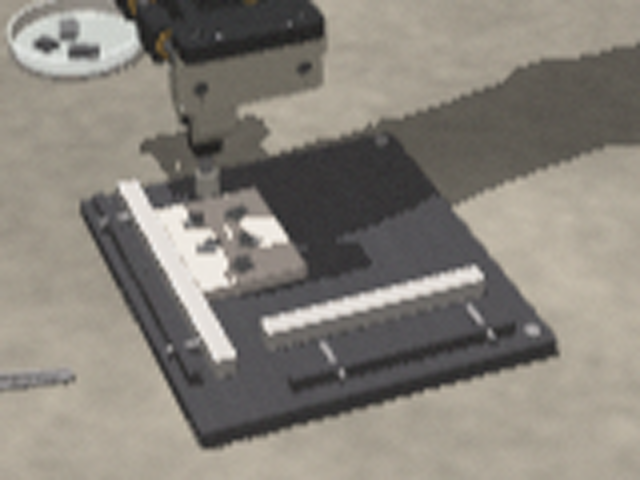

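>>> step_arm([
  {"wx": 0, "wy": 0, "wz": 0, "tx": 0, "ty": 0.3, "tz": 0, "hand": 0},
  {"wx": 0, "wy": 0, "wz": 0, "tx": 0, "ty": 0.3, "tz": 0, "hand": 0},
  {"wx": 0, "wy": 0, "wz": 0, "tx": 0, "ty": 0.3, "tz": 0, "hand": 0},
  {"wx": 0, "wy": 0, "wz": 0, "tx": -0.02, "ty": 0.3, "tz": 0, "hand": 0},
  {"wx": 0, "wy": 0, "wz": 0, "tx": -0.02, "ty": 0.3, "tz": 0, "hand": 0},
  {"wx": 0, "wy": 0, "wz": 0, "tx": -0.02, "ty": 0.3, "tz": 0, "hand": 0},
  {"wx": 0, "wy": 0, "wz": 0, "tx": -0.02, "ty": 0.3, "tz": 0, "hand": 0},
  {"wx": 0, "wy": 0, "wz": 0, "tx": -0.02, "ty": 0.3, "tz": 0, "hand": 0},
  {"wx": 0, "wy": 0, "wz": 0, "tx": -0.02, "ty": 0.3, "tz": 0, "hand": 0},
  {"wx": 0, "wy": 0, "wz": 0, "tx": 0, "ty": 0, "tz": 0, "hand": 0},
], force=60)

```text
clock: 18.08
position: [0.5855, -0.0493, 0.0777]
ee_rot: [0.672, 3.069, 0.001]
force: [-0.0, -0.2, -0.5]
width: 0.17
```

Run:
```python
from h import *
from cell import arm
im=rep(arm,2,"scene","s18");zoom("s18",(185,250,260,330),9)
```

```text
clk 18.18 TCP stage mm [ 37.1  -47.97] z 77.74 yaw rel -0.0009 tilt [0.0004 0.0001] Fstage [ 0.34 -0.26] Fz -0.78 each [[0.1, -0.2], [0.5, -0.2], [0.5, -0.4]] M [ 0.016  0.029 -0.026] w 0.174
```

View pics/s18z.png

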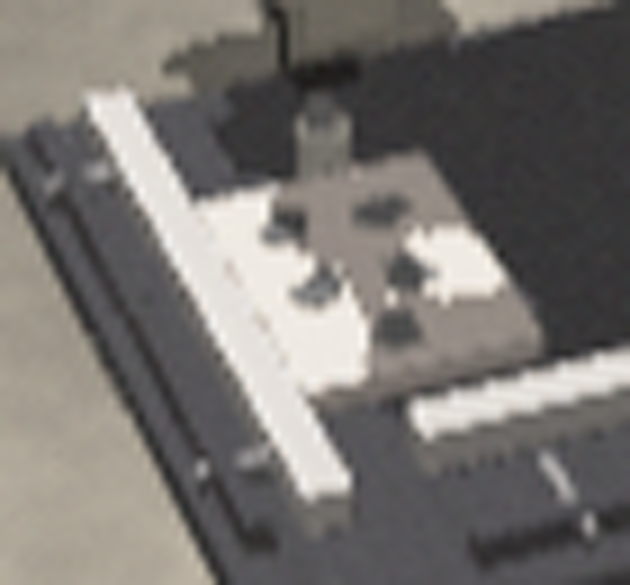

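>>> step_arm([
  {"wx": 0, "wy": 0, "wz": 0, "tx": -0.03, "ty": 0.25, "tz": 0, "hand": 0},
  {"wx": 0, "wy": 0, "wz": 0, "tx": -0.03, "ty": 0.25, "tz": 0, "hand": 0},
  {"wx": 0, "wy": 0, "wz": 0, "tx": -0.03, "ty": 0.25, "tz": 0, "hand": 0},
  {"wx": 0, "wy": 0, "wz": 0, "tx": -0.03, "ty": 0.25, "tz": 0, "hand": 0},
  {"wx": 0, "wy": 0, "wz": 0, "tx": -0.03, "ty": 0.25, "tz": 0, "hand": 0},
  {"wx": 0, "wy": 0, "wz": 0, "tx": -0.02, "ty": 0.2, "tz": 0, "hand": 0},
  {"wx": 0, "wy": 0, "wz": 0, "tx": -0.02, "ty": 0.1, "tz": 0, "hand": 0},
  {"wx": 0, "wy": 0, "wz": 0, "tx": 0, "ty": 0.05, "tz": 0, "hand": 0},
  {"wx": 0, "wy": 0, "wz": 0, "tx": 0, "ty": 0, "tz": 0, "hand": 0},
  {"wx": 0, "wy": 0, "wz": 0, "tx": 0, "ty": 0, "tz": 0, "hand": 0},
], force=60)

```text
clock: 19.02
position: [0.5937, -0.0364, 0.0778]
ee_rot: [0.674, 3.068, 0.0]
force: [0.1, -0.2, -0.2]
width: 0.173
```

Run:
```python
from h import *
from cell import arm
im=rep(arm,2,"scene","s19");zoom("s19",(185,250,260,330),9)
```

```text
clk 19.12 TCP stage mm [ 39.08 -32.54] z 77.81 yaw rel -0.0013 tilt [0.0004 0.0001] Fstage [0.33 0.01] Fz -0.17 each [[0.2, -0.2], [0.4, 0.5], [0.4, -0.3]] M [-0.015 -0.016 -0.006] w 0.17
```

View pics/s19z.png

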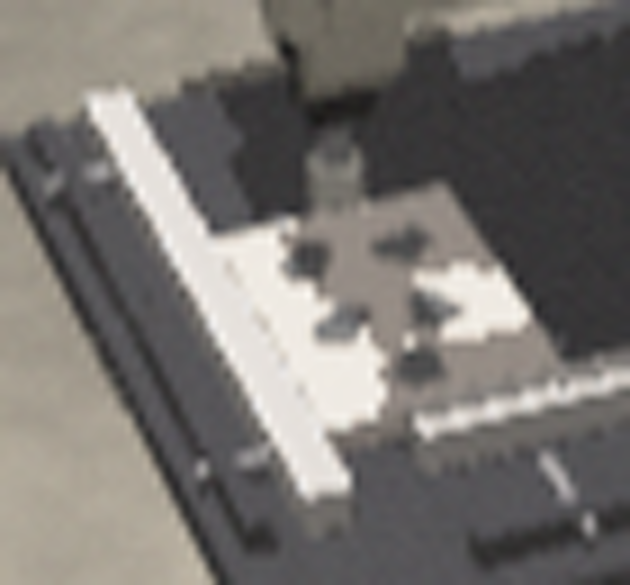

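>>> step_arm([
  {"wx": 0, "wy": 0, "wz": 0, "tx": 0, "ty": 0.1, "tz": 0, "hand": 0},
  {"wx": 0, "wy": 0, "wz": 0, "tx": 0, "ty": 0.05, "tz": 0, "hand": 0},
  {"wx": 0, "wy": 0, "wz": 0, "tx": 0, "ty": 0.05, "tz": 0, "hand": 0},
  {"wx": 0, "wy": 0, "wz": 0, "tx": 0, "ty": 0.05, "tz": 0, "hand": 0},
  {"wx": 0, "wy": 0, "wz": 0, "tx": 0, "ty": 0.05, "tz": 0, "hand": 0},
  {"wx": 0, "wy": 0, "wz": 0, "tx": 0, "ty": 0, "tz": 0, "hand": 0},
  {"wx": 0, "wy": 0, "wz": 0, "tx": 0, "ty": 0, "tz": 0, "hand": 0},
  {"wx": 0, "wy": 0, "wz": 0, "tx": 0, "ty": 0, "tz": 0, "hand": 0},
  {"wx": 0, "wy": 0, "wz": 0, "tx": 0, "ty": 0, "tz": 0, "hand": 0},
  {"wx": 0, "wy": 0, "wz": 0, "tx": 0, "ty": 0, "tz": 0, "hand": 0},
], force=60)

```text
clock: 19.95
position: [0.5948, -0.0338, 0.0777]
ee_rot: [0.674, 3.068, 0.0]
force: [-0.8, -0.7, -0.5]
width: 0.171
```

Run:
```python
from h import *
from cell import arm
rep(arm,3,"scene","s20")
```

```text
clk 20.1 TCP stage mm [ 38.95 -29.62] z 77.74 yaw rel -0.0013 tilt [0.0001 0.0001] Fstage [-0.29 -0.82] Fz -0.54 each [[-0.4, -1.0], [-0.9, -0.3], [0.1, -0.9], [0.0, -1.0]] M [-0.193  0.063 -0.003] w 0.173
```

>>> step_arm([
  {"wx": 0, "wy": 0, "wz": 0, "tx": 0, "ty": 0.04, "tz": 0, "hand": 0},
  {"wx": 0, "wy": 0, "wz": 0, "tx": 0, "ty": 0.03, "tz": 0, "hand": 0},
  {"wx": 0, "wy": 0, "wz": 0, "tx": 0, "ty": 0, "tz": 0, "hand": 0},
  {"wx": 0, "wy": 0, "wz": 0, "tx": 0, "ty": 0, "tz": 0, "hand": 0},
  {"wx": 0, "wy": 0, "wz": 0, "tx": 0, "ty": 0, "tz": 0, "hand": 0},
  {"wx": 0, "wy": 0, "wz": 0, "tx": 0, "ty": 0, "tz": 0, "hand": 0},
  {"wx": 0, "wy": 0, "wz": 0, "tx": 0, "ty": 0, "tz": 0, "hand": 0},
  {"wx": 0, "wy": 0, "wz": 0, "tx": 0, "ty": 0, "tz": 0, "hand": 0},
  {"wx": 0, "wy": 0, "wz": 0, "tx": 0, "ty": 0, "tz": 0, "hand": 0},
  {"wx": 0, "wy": 0, "wz": 0, "tx": 0, "ty": 0, "tz": 0, "hand": 0},
], force=60)

```text
clock: 20.93
position: [0.5949, -0.0334, 0.0777]
ee_rot: [-0.674, -3.068, 0.001]
force: [-2.2, -5.4, 1.1]
width: 0.169
```

Run:
```python
from h import *
from cell import arm
rep(arm,3,"scene","s21");zoom("s21",(185,250,260,330),9)
```

```text
clk 21.08 TCP stage mm [ 38.97 -29.29] z 77.71 yaw rel -0.0015 tilt [-0.0001 -0.0003] Fstage [ 0.1  -5.47] Fz 1.25 each [[0.3, -5.8], [0.1, -5.0], [-0.4, -5.7], [0.4, -5.3]] M [-1.256  0.513 -0.003] w 0.171
```

View pics/s21z.png

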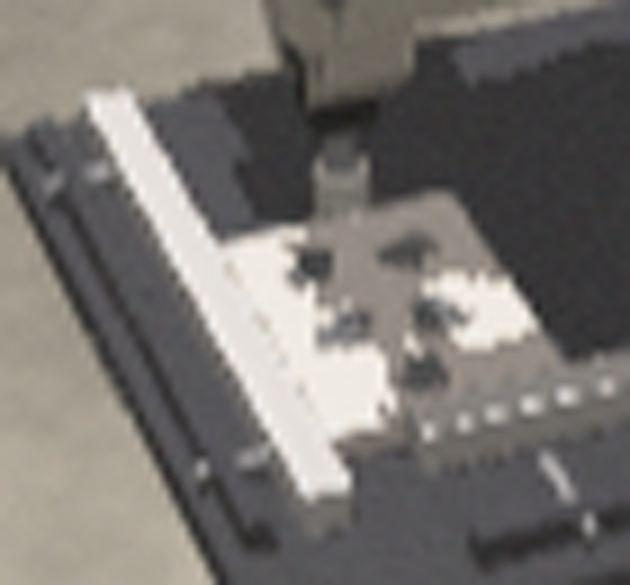

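The side stop is met at 5.5 N (TCP y = -29.3), which agrees with its sighted place. I'll go round and feel the -x edge lightly at both ends, to check it is still flush on the far stop.

>>> step_arm([
  {"wx": 0, "wy": 0, "wz": 0, "tx": 0, "ty": -0.4, "tz": 0, "hand": 0},
  {"wx": 0, "wy": 0, "wz": 0, "tx": 0, "ty": -0.6, "tz": 0, "hand": 0},
  {"wx": 0, "wy": 0, "wz": 0, "tx": 2.2, "ty": 0, "tz": 0, "hand": 0},
  {"wx": 0, "wy": 0, "wz": 0, "tx": 2.3, "ty": 0, "tz": 0, "hand": 0},
  {"wx": 0, "wy": 0, "wz": 0, "tx": 0, "ty": 0, "tz": 0, "hand": 0},
  {"wx": 0, "wy": 0, "wz": 0, "tx": 0, "ty": 2.3, "tz": 0, "hand": 0},
  {"wx": 0, "wy": 0, "wz": 0, "tx": 0, "ty": 2.5, "tz": 0, "hand": 0},
  {"wx": 0, "wy": 0, "wz": 0, "tx": 0, "ty": 2.5, "tz": 0, "hand": 0},
  {"wx": 0, "wy": 0, "wz": 0, "tx": 0, "ty": 0, "tz": 0, "hand": 0},
  {"wx": 0, "wy": 0, "wz": 0, "tx": 0, "ty": 0, "tz": 0, "hand": 0},
], force=60)

```text
clock: 21.92
position: [0.5812, 0.0453, 0.0777]
ee_rot: [0.668, 3.069, 0.002]
force: [-0.8, -0.7, 0.1]
width: 0.171
```

Run:
```python
from h import *
from cell import arm
rep(arm,2,"scene","s22");zoom("s22",(185,250,260,330),9)
```

```text
clk 22.02 TCP stage mm [-6.17 34.9 ] z 77.66 yaw rel -0.0013 tilt [-0.0002 -0.0002] Fstage [-0.16 -0.85] Fz -0.4 each [[-0.4, -1.0], [-0.1, -1.2], [0.0, -0.4]] M [-0.072  0.014  0.014] w 0.17
```

View pics/s22z.png

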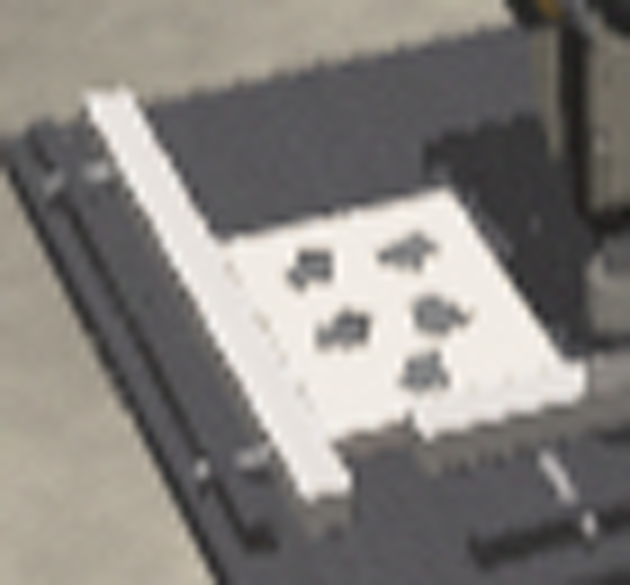

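The plate sits in the corner at zoom (370,310), visibly square. Now the feel check.

>>> step_arm([
  {"wx": 0, "wy": 0, "wz": 0, "tx": -0.5, "ty": 0, "tz": 0, "hand": 0},
  {"wx": 0, "wy": 0, "wz": 0, "tx": -0.4, "ty": 0, "tz": 0, "hand": 0},
  {"wx": 0, "wy": 0, "wz": 0, "tx": -0.2, "ty": 0, "tz": 0, "hand": 0},
  {"wx": 0, "wy": 0, "wz": 0, "tx": -0.1, "ty": 0, "tz": 0, "hand": 0},
  {"wx": 0, "wy": 0, "wz": 0, "tx": -0.05, "ty": 0, "tz": 0, "hand": 0},
  {"wx": 0, "wy": 0, "wz": 0, "tx": -0.05, "ty": 0, "tz": 0, "hand": 0},
  {"wx": 0, "wy": 0, "wz": 0, "tx": -0.04, "ty": 0, "tz": 0, "hand": 0},
  {"wx": 0, "wy": 0, "wz": 0, "tx": 0, "ty": 0, "tz": 0, "hand": 0},
  {"wx": 0, "wy": 0, "wz": 0, "tx": 0, "ty": 0, "tz": 0, "hand": 0},
  {"wx": 0, "wy": 0, "wz": 0, "tx": 0, "ty": 0, "tz": 0, "hand": 0},
], force=60)

```text
clock: 22.85
position: [0.5924, 0.0374, 0.0776]
ee_rot: [-0.673, -3.068, 0.0]
force: [-1.8, 0.2, -0.7]
width: 0.172
```

Run:
```python
from h import *
from cell import arm
rep(arm,3,"scene","s23")
```

```text
clk 23.0 TCP stage mm [ 7.08 34.03] z 77.61 yaw rel -0.0011 tilt [-0.0005  0.    ] Fstage [-1.48 -0.81] Fz -0.55 each [[-1.7, -0.6], [-1.6, -0.7], [-0.9, -0.8], [-1.7, -1.2]] M [-0.008  0.412 -0.003] w 0.176
```

>>> step_arm([
  {"wx": 0, "wy": 0, "wz": 0, "tx": 0.3, "ty": 0, "tz": 0, "hand": 0},
  {"wx": 0, "wy": 0, "wz": 0, "tx": 0.3, "ty": -1.0, "tz": 0, "hand": 0},
  {"wx": 0, "wy": 0, "wz": 0, "tx": 0, "ty": -2.4, "tz": 0, "hand": 0},
  {"wx": 0, "wy": 0, "wz": 0, "tx": 0, "ty": -1.0, "tz": 0, "hand": 0},
  {"wx": 0, "wy": 0, "wz": 0, "tx": -0.3, "ty": 0, "tz": 0, "hand": 0},
  {"wx": 0, "wy": 0, "wz": 0, "tx": -0.15, "ty": 0, "tz": 0, "hand": 0},
  {"wx": 0, "wy": 0, "wz": 0, "tx": -0.1, "ty": 0, "tz": 0, "hand": 0},
  {"wx": 0, "wy": 0, "wz": 0, "tx": -0.05, "ty": 0, "tz": 0, "hand": 0},
  {"wx": 0, "wy": 0, "wz": 0, "tx": 0, "ty": 0, "tz": 0, "hand": 0},
  {"wx": 0, "wy": 0, "wz": 0, "tx": 0, "ty": 0, "tz": 0, "hand": 0},
], force=60)

```text
clock: 23.83
position: [0.5745, -0.0018, 0.0776]
ee_rot: [-0.672, -3.069, -0.001]
force: [-0.9, 0.8, -0.1]
width: 0.168
```

Run:
```python
from h import *
from cell import arm
rep(arm,3,"scene","s24")
```

```text
clk 23.98 TCP stage mm [ 7.09 -9.16] z 77.62 yaw rel -0.0005 tilt [-0.0002  0.0004] Fstage [-1.25  0.79] Fz -0.01 each [[-1.1, 0.4], [-0.8, 1.0], [-1.1, 1.0], [-1.9, 0.8]] M [ 0.314  0.266 -0.   ] w 0.169
```

Both ends read 7.08 mm at about 1.4 N, so it is flush. I'll finish with one more light press home on the side stop.

>>> step_arm([
  {"wx": 0, "wy": 0, "wz": 0, "tx": 0.4, "ty": 0, "tz": 0, "hand": 0},
  {"wx": 0, "wy": 0, "wz": 0, "tx": 0.8, "ty": 0, "tz": 0, "hand": 0},
  {"wx": 0, "wy": 0, "wz": 0, "tx": 0, "ty": -1.6, "tz": 0, "hand": 0},
  {"wx": 0, "wy": 0, "wz": 0, "tx": 0, "ty": -1.6, "tz": 0, "hand": 0},
  {"wx": 0, "wy": 0, "wz": 0, "tx": 0, "ty": 0, "tz": 0, "hand": 0},
  {"wx": 0, "wy": 0, "wz": 0, "tx": -2.1, "ty": 0, "tz": 0, "hand": 0},
  {"wx": 0, "wy": 0, "wz": 0, "tx": -2.1, "ty": 0, "tz": 0, "hand": 0},
  {"wx": 0, "wy": 0, "wz": 0, "tx": 0, "ty": 0.3, "tz": 0, "hand": 0},
  {"wx": 0, "wy": 0, "wz": 0, "tx": 0, "ty": 0.3, "tz": 0, "hand": 0},
  {"wx": 0, "wy": 0, "wz": 0, "tx": 0, "ty": 0, "tz": 0, "hand": 0},
], force=60)

```text
clock: 24.82
position: [0.5902, -0.0377, 0.0775]
ee_rot: [-0.672, -3.068, -0.001]
force: [-0.1, 0.1, -1.1]
width: 0.172
```

Run:
```python
from h import *
from cell import arm
rep(arm,2,"scene","s25")
```

```text
clk 24.92 TCP stage mm [ 36.24 -35.33] z 77.52 yaw rel -0.0003 tilt [-0.001   0.0004] Fstage [-0.02 -0.44] Fz -0.57 each [[-0.2, 0.0], [-0.2, -0.5], [0.3, -0.8]] M [-0.006  0.015 -0.019] w 0.167
```

Needs about 6.6 mm more in y.

>>> step_arm([
  {"wx": 0, "wy": 0, "wz": 0, "tx": 0, "ty": 0.3, "tz": 0, "hand": 0},
  {"wx": 0, "wy": 0, "wz": 0, "tx": 0, "ty": 0.15, "tz": 0, "hand": 0},
  {"wx": 0, "wy": 0, "wz": 0, "tx": 0, "ty": 0.1, "tz": 0, "hand": 0},
  {"wx": 0, "wy": 0, "wz": 0, "tx": 0, "ty": 0.04, "tz": 0, "hand": 0},
  {"wx": 0, "wy": 0, "wz": 0, "tx": 0, "ty": 0.04, "tz": 0, "hand": 0},
  {"wx": 0, "wy": 0, "wz": 0, "tx": 0, "ty": 0.02, "tz": 0, "hand": 0},
  {"wx": 0, "wy": 0, "wz": 0, "tx": 0, "ty": 0, "tz": 0, "hand": 0},
  {"wx": 0, "wy": 0, "wz": 0, "tx": 0, "ty": 0, "tz": 0, "hand": 0},
  {"wx": 0, "wy": 0, "wz": 0, "tx": 0, "ty": 0, "tz": 0, "hand": 0},
  {"wx": 0, "wy": 0, "wz": 0, "tx": 0, "ty": 0, "tz": 0, "hand": 0},
], force=60)

```text
clock: 25.75
position: [0.5933, -0.033, 0.0777]
ee_rot: [-0.674, -3.068, 0.0]
force: [0.1, -0.6, -0.5]
width: 0.174
```

Run:
```python
from h import *
from cell import arm
rep(arm,3,"scene","s26")
```

```text
clk 25.9 TCP stage mm [ 37.28 -29.59] z 77.68 yaw rel -0.0014 tilt [-0.0002 -0.0001] Fstage [-0.35 -0.78] Fz -0.34 each [[0.3, -0.5], [-1.6, -0.8], [0.4, -0.8], [-0.5, -1.0]] M [-0.192  0.256 -0.007] w 0.171
```

>>> step_arm([
  {"wx": 0, "wy": 0, "wz": 0, "tx": 0, "ty": 0.03, "tz": 0, "hand": 0},
  {"wx": 0, "wy": 0, "wz": 0, "tx": 0, "ty": 0.03, "tz": 0, "hand": 0},
  {"wx": 0, "wy": 0, "wz": 0, "tx": 0, "ty": 0, "tz": 0, "hand": 0},
  {"wx": 0, "wy": 0, "wz": 0, "tx": 0, "ty": 0, "tz": 0, "hand": 0},
  {"wx": 0, "wy": 0, "wz": 0, "tx": 0, "ty": 0, "tz": 0, "hand": 0},
  {"wx": 0, "wy": 0, "wz": 0, "tx": 0, "ty": 0, "tz": 0, "hand": 0},
  {"wx": 0, "wy": 0, "wz": 0, "tx": 0, "ty": 0, "tz": 0, "hand": 0},
  {"wx": 0, "wy": 0, "wz": 0, "tx": 0, "ty": 0, "tz": 0, "hand": 0},
  {"wx": 0, "wy": 0, "wz": 0, "tx": 0, "ty": 0, "tz": 0, "hand": 0},
  {"wx": 0, "wy": 0, "wz": 0, "tx": 0, "ty": 0, "tz": 0, "hand": 0},
], force=60)

```text
clock: 26.73
position: [0.5934, -0.0327, 0.0777]
ee_rot: [-0.674, -3.068, 0.001]
force: [-2.9, -3.6, 0.6]
width: 0.168
```

Run:
```python
from h import *
from cell import arm
rep(arm,3,"scene","s27")
```

```text
clk 26.88 TCP stage mm [ 37.27 -29.23] z 77.66 yaw rel -0.0015 tilt [-0.0004 -0.0003] Fstage [-0.79 -4.94] Fz 0.75 each [[-1.1, -4.5], [-1.5, -5.6], [0.0, -4.9], [-0.6, -4.8]] M [-1.13   0.789  0.005] w 0.177
```

Both stops are home. I retreat, lift and look.

>>> step_arm([
  {"wx": 0, "wy": 0, "wz": 0, "tx": 0, "ty": -0.4, "tz": 0, "hand": 0},
  {"wx": 0, "wy": 0, "wz": 0, "tx": 0, "ty": -1.0, "tz": 0, "hand": 0},
  {"wx": 0, "wy": 0, "wz": 0, "tx": 0, "ty": 0, "tz": -2.0, "hand": 0},
  {"wx": 0, "wy": 0, "wz": 0, "tx": 0, "ty": 0, "tz": -3.7, "hand": 0},
  {"wx": 0, "wy": 0, "wz": 0, "tx": 0, "ty": 0, "tz": -3.7, "hand": 0},
  {"wx": 0, "wy": 0, "wz": 0, "tx": 0, "ty": 0, "tz": -3.7, "hand": 0},
  {"wx": 0, "wy": 0, "wz": 0, "tx": 0, "ty": 0, "tz": -3.9, "hand": 0},
  {"wx": 0, "wy": 0, "wz": 0, "tx": -0.3, "ty": 2.3, "tz": 0, "hand": 0},
  {"wx": 0, "wy": 0, "wz": 0, "tx": -0.3, "ty": 2.4, "tz": 0, "hand": 0},
  {"wx": 0, "wy": 0, "wz": 0, "tx": 0, "ty": 0, "tz": 0, "hand": 0},
], force=60)

```text
clock: 27.72
position: [0.6153, 0.0006, 0.2488]
ee_rot: [0.664, 3.067, 0.008]
force: [0.7, 1.6, -1.5]
width: 0.172
```

Run:
```python
from h import *
from cell import arm
rep(arm,2,"scene","s28")
o=arm.observe();c=arm.calibration("wrist")
im,d=arm.get_image("wrist");cv2.imwrite("pics/w28.png",im[:,:,::-1]);np.save("w28.npy",im);np.savez("w28c.npz",**c)
print(o["position"],o["ee_rot"])
o0,Rm,th=stage();R,p=toolpose(o)
tx=np.array([0.4399,0.2877])
print("yaw tool",np.arctan2(-R[0,1],R[1,1]))
```

```text
clk 27.82 TCP stage mm [43.13  7.66] z 248.15 yaw rel 0.0011 tilt [0.0006 0.0009] Fstage [-0.03  0.78] Fz -1.12 each [[-0.1, 1.8], [-0.6, 0.2], [0.6, 0.4]] M [-0.021  0.007 -0.042] w 0.174
[ 0.61321378 -0.00371977  0.24768014] [6.69877699e-01 3.06892635e+00 1.56603979e-03]
yaw tool -0.4298134461477296
```

View pics/w28.png

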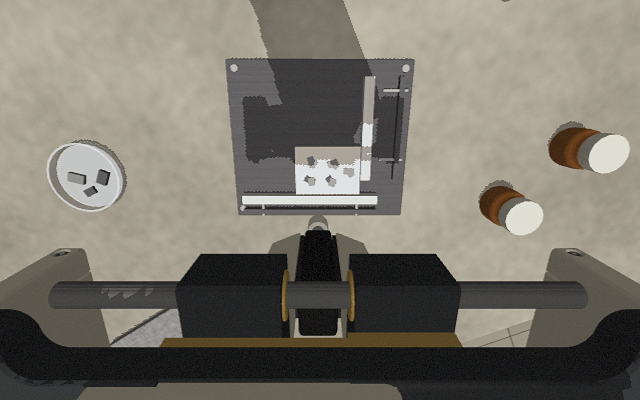

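The wrist view shows the plate at (327,170) square in the corner, touching the far bar (row 196) and the side bar (col 362). The nudger sits in the grip as before. Back to the stand.

>>> step_arm([
  {"wx": 0, "wy": 0, "wz": 0, "tx": 2.6, "ty": 1.8, "tz": 0, "hand": 0},
  {"wx": 0, "wy": 0, "wz": 0, "tx": 3.1, "ty": 2.15, "tz": 0, "hand": 0},
  {"wx": 0, "wy": 0, "wz": 0, "tx": 3.1, "ty": 2.15, "tz": 0, "hand": 0},
  {"wx": 0, "wy": 0, "wz": 0, "tx": 3.1, "ty": 2.15, "tz": 0, "hand": 0},
  {"wx": 0, "wy": 0, "wz": 0, "tx": 3.1, "ty": 2.15, "tz": 0, "hand": 0},
  {"wx": 0, "wy": 0, "wz": 0, "tx": 3.1, "ty": 2.15, "tz": 0, "hand": 0},
  {"wx": 0, "wy": 0, "wz": 0, "tx": 3.1, "ty": 2.15, "tz": 0, "hand": 0},
  {"wx": 0, "wy": 0, "wz": 0, "tx": 3.1, "ty": 2.15, "tz": 0, "hand": 0},
  {"wx": 0, "wy": 0, "wz": 0, "tx": 3.1, "ty": 2.15, "tz": 0, "hand": 0},
  {"wx": 0, "wy": 0, "wz": 0, "tx": 0.5, "ty": 0.3, "tz": 0, "hand": 0},
], force=60)

```text
clock: 28.7
position: [0.4364, 0.2926, 0.2476]
ee_rot: [-0.662, -3.069, -0.004]
force: [-0.9, 0.4, -0.5]
width: 0.172
```

>>> step_arm([
  {"wx": 0, "wy": 0, "wz": -1, "tx": 0, "ty": 0, "tz": 0, "hand": 0},
  {"wx": 0, "wy": 0, "wz": -1, "tx": 0, "ty": 0, "tz": 0, "hand": 0},
  {"wx": 0, "wy": 0, "wz": -1, "tx": 0, "ty": 0, "tz": 0, "hand": 0},
  {"wx": 0, "wy": 0, "wz": -0.96, "tx": 0, "ty": 0, "tz": 0, "hand": 0},
  {"wx": 0, "wy": 0, "wz": 0, "tx": 0, "ty": 0, "tz": 0, "hand": 0},
  {"wx": 0, "wy": 0, "wz": 0, "tx": 0, "ty": 0, "tz": 0, "hand": 0},
  {"wx": 0, "wy": 0, "wz": 0, "tx": 0, "ty": 0, "tz": 0, "hand": 0},
  {"wx": 0, "wy": 0, "wz": 0, "tx": 0, "ty": 0, "tz": 0, "hand": 0},
  {"wx": 0, "wy": 0, "wz": 0, "tx": 0, "ty": 0, "tz": 0, "hand": 0},
  {"wx": 0, "wy": 0, "wz": 0, "tx": 0, "ty": 0, "tz": 0, "hand": 0},
], force=60)

```text
clock: 29.53
position: [0.4404, 0.2872, 0.2477]
ee_rot: [0.029, 3.141, -0.0]
force: [-0.1, -0.3, -1.0]
width: 0.175
```

Run:
```python
from h import *
from cell import arm
o=arm.observe();R,p=toolpose(o)
im,d=arm.get_image("wrist");cv2.imwrite("pics/w30.png",im[:,:,::-1])
print(o["clock"],p,R.round(4), "tool shift cm",(R.T@(np.array([.4395,.2877,.0687])-p)*100).round(2))
```

```text
29.5333 [0.44041583 0.28718059 0.24771515] [[-0.9998  0.0185  0.    ]
 [ 0.0185  0.9998 -0.    ]
 [-0.     -0.     -1.    ]] tool shift cm [ 0.09  0.05 17.9 ]
```

View pics/w30.png

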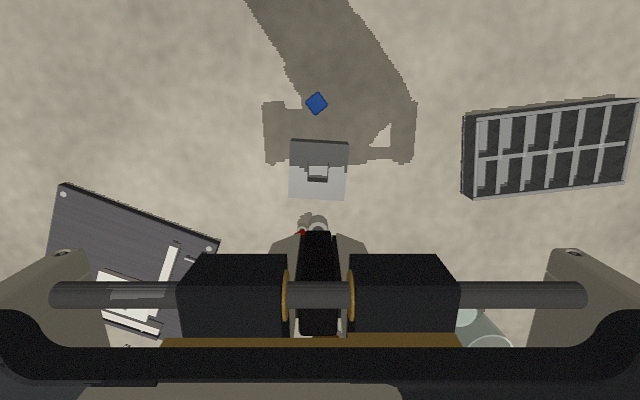

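>>> step_arm([
  {"wx": 0, "wy": 0, "wz": 0, "tx": 0.09, "ty": 0.05, "tz": 0, "hand": 0},
  {"wx": 0, "wy": 0, "wz": 0, "tx": 0, "ty": 0, "tz": 3.5, "hand": 0},
  {"wx": 0, "wy": 0, "wz": 0, "tx": 0, "ty": 0, "tz": 3.5, "hand": 0},
  {"wx": 0, "wy": 0, "wz": 0, "tx": 0, "ty": 0, "tz": 3.5, "hand": 0},
  {"wx": 0, "wy": 0, "wz": 0, "tx": 0, "ty": 0, "tz": 3.0, "hand": 0},
  {"wx": 0, "wy": 0, "wz": 0, "tx": 0, "ty": 0, "tz": 2.0, "hand": 0},
  {"wx": 0, "wy": 0, "wz": 0, "tx": 0, "ty": 0, "tz": 1.2, "hand": 0},
  {"wx": 0, "wy": 0, "wz": 0, "tx": 0, "ty": 0, "tz": 0.9, "hand": 0},
  {"wx": 0, "wy": 0, "wz": 0, "tx": 0, "ty": 0, "tz": 0, "hand": 0},
  {"wx": 0, "wy": 0, "wz": 0, "tx": 0, "ty": 0, "tz": 0, "hand": 0},
], force=60)

```text
clock: 30.42
position: [0.4396, 0.2879, 0.0719]
ee_rot: [-0.028, -3.141, 0.0]
force: [-0.1, 0.2, -1.2]
width: 0.172
```

Run:
```python
from h import *
from cell import arm
o=arm.observe();R,p=toolpose(o)
im,d=arm.get_image("wrist");cv2.imwrite("pics/w31.png",im[:,:,::-1])
print(o["clock"],p,R[:2,2].round(4),o["force"], "tool shift cm",(R.T@(np.array([.4395,.2877,.0687])-p)*100).round(2))
```

```text
30.4167 [0.43963522 0.28787217 0.07189211] [-0.0001 -0.0001] [-0.12608829  0.19506521 -1.15579131] tool shift cm [ 0.01 -0.02  0.32]
```

View pics/w31.png

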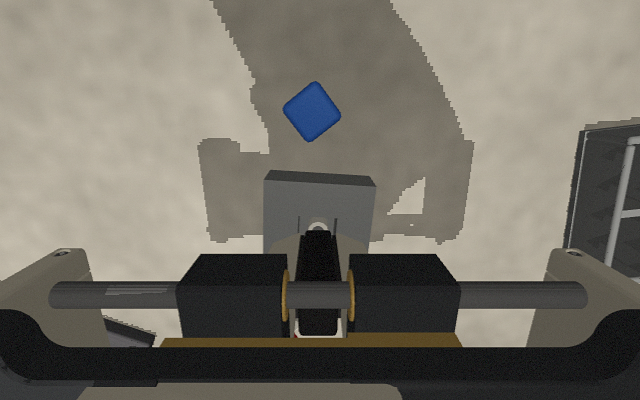

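It is in the well. I'll lower the last 3 mm and release.

>>> step_arm([
  {"wx": 0, "wy": 0, "wz": 0, "tx": 0, "ty": 0, "tz": 0.2, "hand": 0},
  {"wx": 0, "wy": 0, "wz": 0, "tx": 0, "ty": 0, "tz": 0.1, "hand": 0},
  {"wx": 0, "wy": 0, "wz": 0, "tx": 0, "ty": 0, "tz": 0, "hand": 0},
  {"wx": 0, "wy": 0, "wz": 0, "tx": 0, "ty": 0, "tz": 0, "hand": 0},
  {"wx": 0, "wy": 0, "wz": 0, "tx": 0, "ty": 0, "tz": 0, "hand": 0.25},
  {"wx": 0, "wy": 0, "wz": 0, "tx": 0, "ty": 0, "tz": 0, "hand": 0.4},
  {"wx": 0, "wy": 0, "wz": 0, "tx": 0, "ty": 0, "tz": 0, "hand": 0.6},
  {"wx": 0, "wy": 0, "wz": 0, "tx": 0, "ty": 0, "tz": 0, "hand": 0.8},
  {"wx": 0, "wy": 0, "wz": 0, "tx": 0, "ty": 0, "tz": 0, "hand": 1},
  {"wx": 0, "wy": 0, "wz": 0, "tx": 0, "ty": 0, "tz": 0, "hand": 1},
], force=60)

```text
clock: 31.3
position: [0.4395, 0.2877, 0.0687]
ee_rot: [-0.028, -3.141, -0.0]
force: [-0.1, -0.3, -0.2]
width: 0.557
```

>>> step_arm([
  {"wx": 0, "wy": 0, "wz": 0, "tx": 0, "ty": 0, "tz": 0, "hand": 1},
  {"wx": 0, "wy": 0, "wz": 0, "tx": 0, "ty": 0, "tz": 0, "hand": 1},
  {"wx": 0, "wy": 0, "wz": 0, "tx": 0, "ty": 0, "tz": 0, "hand": 1},
  {"wx": 0, "wy": 0, "wz": 0, "tx": 0, "ty": 0, "tz": 0, "hand": 1},
  {"wx": 0, "wy": 0, "wz": 0, "tx": 0, "ty": 0, "tz": -2, "hand": 1},
  {"wx": 0, "wy": 0, "wz": 0, "tx": 0, "ty": 0, "tz": -3.5, "hand": 1},
  {"wx": 0, "wy": 0, "wz": 0, "tx": 0, "ty": 0, "tz": -3.5, "hand": 1},
  {"wx": 0, "wy": 0, "wz": 0, "tx": 0, "ty": 0, "tz": -3.5, "hand": 1},
  {"wx": 0, "wy": 0, "wz": 0, "tx": 0, "ty": 0, "tz": -3.5, "hand": 1},
  {"wx": 0, "wy": 0, "wz": 0, "tx": 0, "ty": 0, "tz": -2, "hand": 1},
], force=60)

```text
clock: 32.13
position: [0.4404, 0.2883, 0.2527]
ee_rot: [0.028, 3.138, 0.004]
force: [0.5, 1.0, 0.7]
width: 0.999
```

Run:
```python
from h import *
from cell import arm
im=rep(arm,2,"top","t33")
o=arm.observe();R,p=toolpose(o)
a,d=arm.get_image("wrist");cv2.imwrite("pics/w33.png",a[:,:,::-1])
b,d=arm.get_image("scene");cv2.imwrite("pics/s33.png",b[:,:,::-1])
zoom("s33",(150,270,240,500),3)
zoom("t33",(130,280,240,400),4)
c=arm.calibration("top");o0,Rm,th=stage();print(p)
g=im.min(2);m=np.zeros(g.shape,np.uint8);m[150:250,265:375]=g[150:250,265:375]>130
for k in cv2.findContours(m,cv2.RETR_EXTERNAL,cv2.CHAIN_APPROX_NONE)[0]:
    if cv2.contourArea(k)>100:
        r=cv2.minAreaRect(((ray(c,k[:,0],.02)[:,:2]-o0)@Rm*1e3).astype(np.float32));print(r)
```

```text
clk 32.23 TCP stage mm [-235.51  199.19] z 253.58 yaw rel 0.4133 tilt [0.0055 0.0046] Fstage [0.13 1.43] Fz 1.38 each [[0.1, 1.1], [0.6, 2.8], [-0.3, 0.3]] M [ 0.086 -0.077  0.003] w 0.999
[0.44115833 0.28894781 0.25272656]
((-95.3945541381836, 28.306140899658203), (44.09579086303711, 108.02947235107422), 25.747411727905273)
((16.99231719970703, -9.522232055664062), (152.2906494140625, 169.94711303710938), 4.353973388671875)
```

View pics/w33.png

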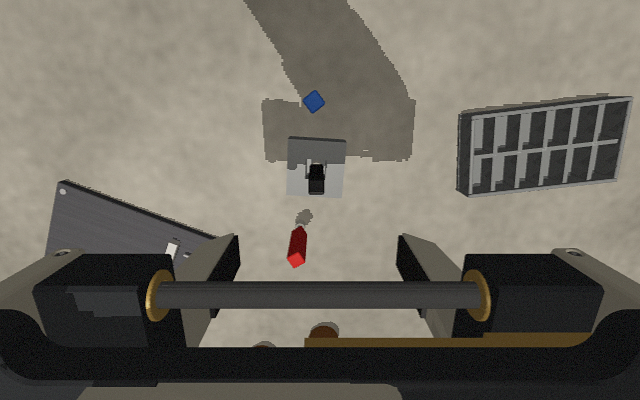

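View pics/s33z.png

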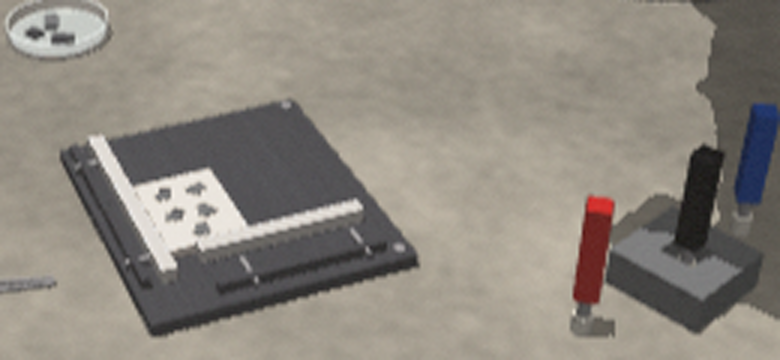

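View pics/t33z.png

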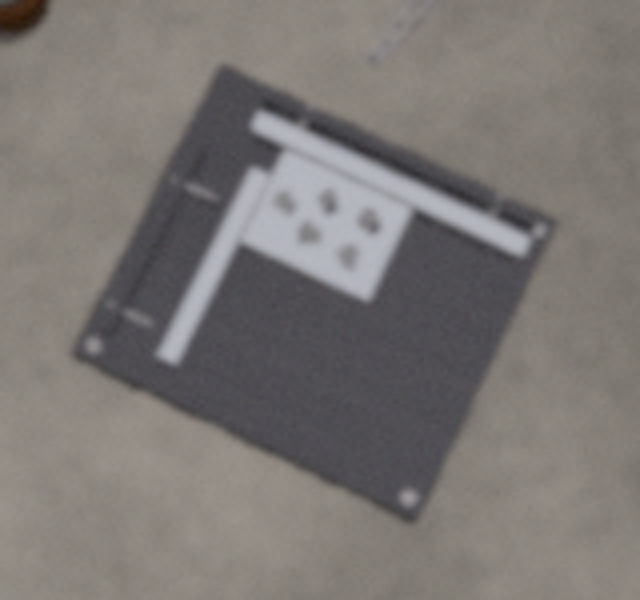

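The pictures agree: the plate is square in the corner (top zoom (330,220)), the nudger stands upright in its stand (scene zoom (700,200)), and the arm is clear. I'm handing in.

```bash
python3 -c "
from cell import arm
print(arm.observe()['dq'].round(3)); print(arm.sign_off())"
```

```text
[ 0.001  0.025 -0.001  0.028 -0.    -0.005  0.   ]
the job is handed in; nothing more can be done
None
```

The plate is square in the corner touching both stops, and the nudger is back upright in its stand. I handed the job in at about 32 s of the 72 s allowed.

- **Far stop:** I pushed the plate with the nudger's foot and nudged whichever end lagged. I pressed both ends home at about 5 N, with the same tool reading (7.4 mm) at each end.
- **Side stop:** I slid the plate along the far stop to the side stop and pressed it home at about 5.5 N. The highest force I read was 5.8 N. That comes from sampled readings, so I can't rule out a brief higher peak between them.
- **Far edge rechecked:** A light feel near both ends gave 7.08 and 7.09 mm at about 1.3–1.5 N, so that edge stayed flush. The foot dragged slightly (0.8 N) away from the side stop during this check. I pressed the side stop once more at about 4.9 N, and the plate had not moved.
- **Final look:** The scene and top pictures show the plate in the corner without a visible gap. The jar, dish and tweezers appear in place where I could see them; I did not measure them.
- **Check that failed:** The last automatic measurement of the plate in the top view merged it with the stop bars and gave nothing useful. The final squareness therefore rests on the force readings and on looking at the pictures.

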